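# Walk a long carton end over end into its square

## Robot

A 6-joint arm with a two-finger parallel gripper is mounted at the origin on the work surface. World frame = base frame: x ahead of the robot, y to its left, z up, the work surface at z = 0. Lengths are in mm, angles in rad, forces in N, time in s.
With the tool pointing down it reaches from about 400 to 925 mm from the base axis. Payload 12.5 kg.
Tool frame: the origin (TCP) lies midway between the tips of the shut fingers; the grasp point (between the pads) lies 19 mm behind it; z points along the fingers, y is the direction in which the jaws open and shut (so a half turn about z gives the same grasp; the last joint's range is limited). The gripper opens to 95 mm and grips with 3 to 60 N. Pads are 20 mm wide; open, the fingers measure 119 mm over their backs; the gripper's body (75 mm by 180 mm) begins 59 mm behind the grasp point.
Start: joints at [1.203, 0.491, 1.559, -0, 1.092, -0.106], TCP at [161.745, 603.728, 190.961] pointing down, gripper open.
Joint ranges: [-3.1, 3.1], [-0.84, 2.19], [0.05, 2.79], [-1.13, 4.28], [0.06, 2.93], [-2.69, 2.69]. Speed limits (rad/s): [2.22, 2.22, 2.79, 3.14, 3.14, 3.14].

## Interface

Orientations are given as [roll, pitch, yaw] about the fixed x, y, z axes, in that order (R = Rz(yaw) Ry(pitch) Rx(roll)).
In Python, from cell import env, eyes, job_done, boxes_of, regions_of gives the robot as it stands.
- The arm moves only by the tool send_rows, never from a script. Its argument "plan" is text: rows parted by semicolons, each of 5 numbers parted by spaces: the shift along the tool's x, y, z in mm, then the turn about the tool's z in rad, then the finger opening in mm, from 0 to 95.1. In form: x y z roll gripper; .... A call has 1 to 8 rows; each row shifts and turns the pose as measured when the row begins, along the tool's axes as they then stand; what a row does not reach is not made up. A row lasts 1/10 s, in which the tool goes at most 50 mm and 8.59 degrees, less where a joint would pass 70% of its speed; a pose out of reach is approached as far as the arm can. A call with a gripper value outside its range is refused whole. The fingers move at their own pace and stop on an object; the grip force is fixed at half the most. Time passes only in rows, so rows that do not move let the fingers close. It gives the time, the measured TCP pose, the force and the opening at its end, in the units of the state.
- env.state(): the state, without advancing time (a new reading comes with each control period).
- eyes.read_camera(name): name is "scene" or "top" or "wrist"; returns a dict with "image" (420x560x3 uint8, red, green, blue), "vertical_fov" (degrees; the focal length in pixels is half the picture's height over the tangent of half this angle, whatever the lens; pixels are square), "cx", "cy" (the principal point, pixels), "k1" (the pictures are not rectified: a ray, as slopes to the right and down, at radius r is drawn at 1 + k1 r^2 times it, then the intrinsics apply), "extrinsics" (4x4, takes a point from camera to world coordinates). Camera axes: x right, y up, looking along -z (the intrinsics and any distortion apply to the point x, -y, -z); pixel columns grow to the right and rows downward; lengths in mm; the calibration is good to about 2 mm. A picture is of the moment at which its call begins. There is no depth.
- job_done(): hands the job in, once; it reports no verdict.
Trained networks look in a picture, given as the dict that the camera call returned (one of the last four; its "shot" number tells which), for a name from the list of things; names that differ only in an ending like _2 or _b are one class to them, and where a whole thing is asked for, a point or a joint stands for the part that bears it (a point fixed in the world has none). Each returns a list of dicts, best first, with "confidence" (0 to 1); they miss things now and then, are a little off and sometimes report something else, mostly with a low value. They report only what shows in the picture. A call takes as long as a camera call.
- boxes_of(target, picture): "bbox" ([left, top, width, height] in pixels, round what is visible of it).
- regions_of(target, picture): "pixels" (420x560 bool, what is visible of it) and "bbox" ([left, top, width, height] in pixels, round what is visible of it).
The state is a dict: "t": time; "joints": joint angles; "qvel": joint speeds; "tau": joint torques, N m; "eef_pos": TCP position; "tcp_rot": TCP orientation; "ft_force": force on the tool from outside, world axes, zero at the start; "moment": the same for the moment, N m; "opening": opening from 0.0 (shut) to 1.0 (fully open).
Only numpy, scipy, OpenCV 4.12 (cv2) and the standard library are available. Lean on these libraries where they do the work, as an engineer would, in place of code of your own. Each camera call takes 0.05 s, during which the arm holds its last target.

## Task

The long carton of steel skewers is too heavy for its weak flaps to be carried, so walk it end over end along the packing mat: pivot it up to stand for a moment on its end that is nearer the taped square, pivot on over that same end to lay it down on its side towards the square, then pivot it up on its other end and leave it standing free inside the square, its sides roughly parallel to the tape. Keep one end on the bench all the time, do not drag it along or let it fall, and leave the tins, the jar and the small box where they are.

Things in the scene. Friction and masses are not known exactly. Their poses are not given: they have to be found in the camera images.
- carton: long brown cardboard carton, 220 x 50 x 50 mm, about 0.6 kg (0.45 to 0.8), both ends alike, a blank white label at mid length on two faces. It starts lying on the mat with its long axis (its x axis) pointing roughly at the taped square. Origin: centre of the face that is underneath at the start; its z axis points up at the start. Rigid, may be gripped firmly across its 50 mm width.
- carton_center (a point): the middle of the carton's volume
- end_a (a point): middle of the carton's 50 x 50 mm end face at +x (110 mm from carton_center); height 25 mm when lying, 0 when it stands on this end, 220 mm when this end is on top
- end_b (a point): the same for the end face at -x. Which of the two ends is nearer the square differs from run to run
- bay: square outlined with pale tape flat on the mat, 110 mm inside, tape 12 mm wide, no height, at the left or the right end of the mat. Origin: its centre at bench height; x and y parallel to its sides, x roughly along the mat. It lies 380 to 430 mm from the carton's middle at the start (pure pivoting carries the carton 405), so small errors are made up by steering as it pivots.
- mat: flat grey mat 780 x 420 mm, under everything, flush with the bench (height 0). Origin: its centre; x along its length, which runs roughly left to right before the robot
- tin_tall: tall tin with paper label, 68 mm diameter, 115 mm high, loose, standing beside the carton's way; origin under its centre. Bystander.
- tin_short: short plain tin, 74 mm diameter, 80 mm high, loose, standing beside the way; origin under its centre. Bystander.
- jar: jar with white cap, 66 mm diameter, 100 mm high, loose, standing beside the way; origin under its centre. Bystander.
- napkins: small square cardboard box 70 x 70 x 90 mm high, loose, standing beside the way; origin under its centre. Bystander.

How it is judged:
By the outcome, as a careful person would: the job done as asked, in the order asked, and still so for the second after the job is handed in, with the robot touching nothing.
It also fails if it takes over 72 s, if anything falls off the work surface, if the arm or the gripper's body presses on something with over 40 N, if the wrist force passes 120 N, or if a joint passes its speed limit or range.

## Working session

There is one attempt and no reset: what is moved stays moved. The work goes in short steps, Python scripts to look and compute and a tool call to move; the robot and the scene stay as the last step left them, time stands still between calls to the robot, and variables do not carry over. Pictures are saved under pics/ and viewed, and the job is handed in when it is done.

Besides the shell and the picture viewer there is one more tool, called after "Call:" as name(argument=value, ...) on one line, values as JSON. send_rows: Moves the arm, as the interface text tells. Its arguments: {"type":"object","properties":{"plan":{"type":"string"}},"required":["plan"]}

```bash
ls; mkdir -p pics; cat > h.py <<'E'
import numpy as np, cv2
from cell import env, eyes, job_done, boxes_of, regions_of
def K(p):
    f=210/np.tan(np.radians(p["vertical_fov"])/2); return f,p["cx"],p["cy"],p["k1"]
def ray(p,u,v):
    f,cx,cy,k1=K(p); a=np.array([(u-cx)/f,(v-cy)/f]); s=a.copy()
    for _ in range(30): s=a/(1+k1*(s@s))
    E=np.array(p["extrinsics"]); return E[:3,3],E[:3,:3]@np.array([s[0],-s[1],-1])
def at_z(p,u,v,z=0):
    o,d=ray(p,u,v); return o+d*(z-o[2])/d[2]
def proj(p,X):
    f,cx,cy,k1=K(p);E=np.array(p["extrinsics"]); c=E[:3,:3].T@(np.array(X,float)-E[:3,3])
    s=np.array([c[0],-c[1]])/-c[2]; s=s*(1+k1*(s@s)); return s[0]*f+cx,s[1]*f+cy
def save(p,n): cv2.imwrite("pics/"+n,cv2.cvtColor(p["image"],cv2.COLOR_RGB2BGR))
E
python3 - <<'E'
from h import *
for c in ["scene","top"]:
    p=eyes.read_camera(c); save(p,f"{c}0.png"); print(c,p["vertical_fov"],p["k1"],np.round(p["extrinsics"],2).tolist())
    for n in ["carton","bay","tin_tall","tin_short","jar","napkins","end_a","end_b","mat"]:
        print(n,[(np.round(b["bbox"]).tolist(),round(b["confidence"],2)) for b in boxes_of(n,p)[:2]])
print(env.state())
E
```

```text
pics
scene 42.71123537774482 -0.1803328552435981 [[0.14, -0.56, 0.81, 1447.77], [0.99, 0.07, -0.12, -100.68], [0.01, 0.82, 0.57, 701.15], [0.0, 0.0, 0.0, 1.0]]
carton [([91.0, 208.0, 105.0, 40.0], 0.97)]
bay [([296.0, 209.0, 66.0, 38.0], 0.59)]
tin_tall [([230.0, 217.0, 40.0, 71.0], 0.9)]
tin_short [([134.0, 158.0, 33.0, 48.0], 0.85)]
jar [([323.0, 218.0, 29.0, 56.0], 0.8)]
napkins [([231.0, 149.0, 35.0, 52.0], 0.74), ([91.0, 206.0, 107.0, 40.0], 0.25)]
end_a [([86.0, 208.0, 110.0, 41.0], 0.61), ([317.0, 218.0, 37.0, 58.0], 0.32)]
end_b [([86.0, 208.0, 110.0, 41.0], 0.61), ([317.0, 218.0, 37.0, 58.0], 0.32)]
mat []
top 44.222522315819845 -0.055672623305788475 [[-0.02, 0.98, -0.19, 281.51], [-1.0, -0.02, 0.0, 12.75], [-0.0, 0.19, 0.98, 1271.48], [0.0, 0.0, 0.0, 1.0]]
carton []
bay [([213.0, 148.0, 28.0, 35.0], 0.74), ([192.0, 196.0, 60.0, 56.0], 0.71)]
tin_tall [([282.0, 136.0, 33.0, 42.0], 0.72)]
tin_short [([368.0, 269.0, 35.0, 36.0], 0.89)]
jar [([215.0, 147.0, 25.0, 36.0], 0.83)]
napkins [([270.0, 266.0, 38.0, 33.0], 0.9)]
end_a [([341.0, 206.0, 93.0, 29.0], 0.89), ([193.0, 196.0, 60.0, 57.0], 0.72)]
end_b [([341.0, 206.0, 93.0, 29.0], 0.89), ([193.0, 196.0, 60.0, 57.0], 0.72)]
mat [([139.0, 144.0, 324.0, 172.0], 0.76)]
{'t': 1.0, 'joints': array([ 1.20339481e+00,  4.90885470e-01,  1.55895380e+00, -6.38117070e-06,
        1.09170310e+00, -1.05610682e-01]), 'qvel': array([ 0.00046263,  0.00051765, -0.00240282, -0.00031207,  0.00126135,
        0.0026268 ]), 'tau': array([ 7.37206174e-04, -6.12457037e+01, -2.58443481e+01,  6.94745779e-02,
        4.44430858e-02, -3.75592003e-05]), 'eef_pos': array([161.73947385, 603.69993277, 190.95141686]), 'tcp_rot': array([3.14154325e+00, 1.09316028e-05, 2.87980476e+00]), 'ft_force': array([-0.46725937, -0.11201606,  0.63165215]), 'moment': array([-0.02673707, -0.03169478,  0.02496164]), 'opening': 1.001295184704822}
```

View pics/top0.png

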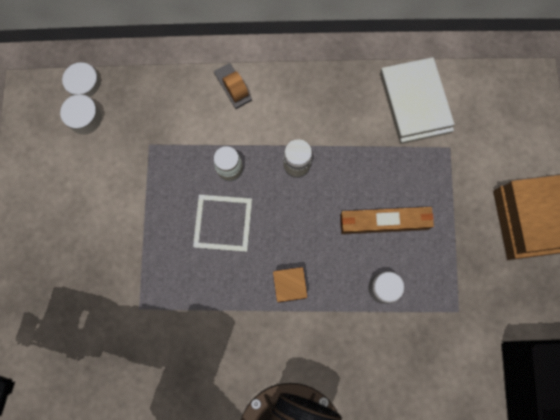

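View pics/scene0.png

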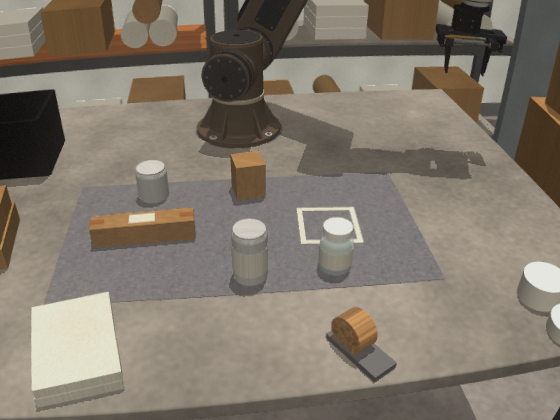

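The top view shows the carton at about (387,219), the bay at (222,223), the tall tin at (298,155), the jar at (227,160), the napkins at (290,284) and the short tin at (389,287). The two tape ends are red-brown. Next I measure them in world coordinates.

```bash
python3 - <<'E'
from h import *
from scipy.optimize import minimize
p=eyes.read_camera("top"); q=eyes.read_camera("scene")
pr={n:regions_of(n,p) for n in ["end_a","tin_tall","tin_short","jar","napkins","bay","mat"]}
qr={n:regions_of(n,q) for n in ["carton","tin_tall","tin_short","jar","napkins","bay"]}
def cont(m): 
    c,_=cv2.findContours(m.astype(np.uint8),cv2.RETR_EXTERNAL,cv2.CHAIN_APPROX_NONE); return max(c,key=cv2.contourArea)[:,0]
def sil(pic,fn,par):
    pts=np.array([proj(pic,X) for X in fn(par)],np.float32); h=cv2.convexHull(pts)
    return h
def mask(h): 
    S=8; m=np.zeros((420,560),np.uint8); cv2.fillConvexPoly(m,np.round(h*S+0).astype(np.int32),1,shift=3); return m>0
def cyl(r,hh):
    a=np.linspace(0,2*np.pi,24,endpoint=False)
    return lambda P:[(P[0]+r*np.cos(t),P[1]+r*np.sin(t),z) for t in a for z in(0,hh)]
def box(l,w,hh):
    def f(P):
        c,s=np.cos(P[2]),np.sin(P[2])
        return [(P[0]+c*x-s*y,P[1]+s*x+c*y,z) for x in(-l/2,l/2) for y in(-w/2,w/2) for z in(0,hh)]
    return f
def fit(name,fn,x0,ps):
    def cost(P):
        t=0
        for pic,m in ps:
            k=mask(sil(pic,fn,P)); t+=1-(k&m).sum()/max(1,(k|m).sum())
        return t
    best=None
    sim=[x0]+[np.array(x0)+d for d in np.eye(len(x0))*([25,25,.25][:len(x0)])]
    r=minimize(cost,x0,method="Nelder-Mead",options=dict(initial_simplex=sim,xatol=.05,fatol=1e-4))
    print(name,np.round(r.x,2),"cost",round(r.fun,3),[round(1-(lambda k:(k&m).sum()/(k|m).sum())(mask(sil(pic,fn,r.x))),3) for pic,m in ps]); return r.x
def m0(L): return L[0]["pixels"]
for n,fn in [("end_a",box(220,50,50)),("tin_tall",cyl(34,115)),("tin_short",cyl(37,80)),("jar",cyl(33,100)),("napkins",box(70,70,90))]:
    ps=[(p,m0(pr[n]))] if pr[n] else []
    qn="carton" if n=="end_a" else n
    if qr[qn]: ps.append((q,m0(qr[qn])))
    ys,xs=np.nonzero(ps[0][1]); g=at_z(ps[0][0],xs.mean(),ys.mean(),40)
    x0=[g[0],g[1]]+([np.pi/2] if n in("end_a",) else [0.] if n=="napkins" else [])
    fit(n,fn,x0,ps)
    for pp in ps: fit(n+" single",fn,x0,[pp])
# bay: white tape by colour near
for pic,L in ((p,pr["bay"]),(q,qr["bay"])):
    for r in L[:3]:
        print("bay",r["bbox"],round(r["confidence"],2))
im=p["image"].astype(int); 
m=(im.min(2)>130); sub=np.zeros_like(m); sub[188:258,186:258]=m[188:258,186:258]
c=cont(sub); W=np.array([at_z(p,u,v)[:2] for u,v in c],np.float32)
print("bay top minAreaRect",cv2.minAreaRect(W))
im=q["image"].astype(int); m=(im.min(2)>150); sub=np.zeros_like(m); sub[203:248,290:366]=m[203:248,290:366]
cv2.imwrite("pics/bm.png",sub.astype(np.uint8)*255)
if pr["mat"]:
    W=np.array([at_z(p,u,v)[:2] for u,v in cont(m0(pr["mat"]))],np.float32); print("mat",cv2.minAreaRect(W))
E
```

```text
end_a [ 502.76 -246.31    1.6 ] cost 0.106 [np.float64(0.051), np.float64(0.055)]
end_a single [ 502.48 -246.07    1.59] cost 0.051 [np.float64(0.051)]
end_a single [ 502.65 -246.88    1.6 ] cost 0.055 [np.float64(0.055)]
tin_tall [652.2 -32.5] cost 0.233 [np.float64(0.154), np.float64(0.078)]
tin_tall single [654.31 -34.89] cost 0.154 [np.float64(0.154)]
tin_tall single [655.14 -32.6 ] cost 0.079 [np.float64(0.079)]
tin_short [ 338.44 -235.08] cost 0.175 [np.float64(0.105), np.float64(0.07)]
tin_short single [ 336.8  -232.82] cost 0.103 [np.float64(0.103)]
tin_short single [ 337.31 -235.39] cost 0.064 [np.float64(0.064)]
jar [649.02 138.02] cost 0.239 [np.float64(0.113), np.float64(0.127)]
jar single [645.65 136.73] cost 0.097 [np.float64(0.097)]
jar single [646.89 139.39] cost 0.119 [np.float64(0.119)]
napkins [ 3.5023e+02 -6.8600e+00  9.0000e-02] cost 0.145 [np.float64(0.07), np.float64(0.075)]
napkins single [ 3.5012e+02 -7.3200e+00  1.1000e-01] cost 0.064 [np.float64(0.064)]
napkins single [ 3.4999e+02 -6.3500e+00  6.0000e-02] cost 0.07 [np.float64(0.07)]
bay [194.4, 195.4, 59.6, 57.9] 0.94
bay [296.6, 206.3, 66.2, 38.4] 0.84
bay top minAreaRect ((511.7535095214844, 155.81381225585938), (136.940185546875, 136.8508758544922), 84.17389678955078)
mat ((498.7297668457031, -35.427734375), (783.0857543945312, 424.4609069824219), 88.34567260742188)
```

```bash
cat >> h.py <<'E'
def now():
    s=env.state(); return s
def rows(pts,yaws,g,s=None):
    """pts: world TCP targets per row from the measured pose; prints tool-axis rows"""
    s=s or env.state(); P=np.array(s["eef_pos"]); y=s["tcp_rot"][2]; out=[]
    for T,yt in zip(pts,yaws):
        d=np.array(T,float)-P; c,sn=np.cos(y),np.sin(y)
        a=-(yt-y); a=(a+np.pi)%(2*np.pi)-np.pi
        out.append(f"{c*d[0]+sn*d[1]:.1f} {sn*d[0]-c*d[1]:.1f} {-d[2]:.1f} {a:.3f} {g}")
        P=np.array(T,float); y=yt
    return "; ".join(out)
E
python3 - <<'E'
from h import *
s=env.state(); print(s["t"])
A=np.array(s["eef_pos"]); B=np.array([450,250,191.]); n=8
y0=s["tcp_rot"][2]
print(rows([A+(B-A)*(i+1)*45/np.linalg.norm(B-A) for i in range(n)],[y0-.15*(i+1) for i in range(n)],85))
E
```

```text
1.75
-36.5 -26.3 -0.0 0.150 85; -40.0 -20.6 -0.0 0.150 85; -42.6 -14.4 -0.0 0.150 85; -44.3 -7.8 -0.0 0.150 85; -45.0 -1.1 -0.0 0.150 85; -44.7 5.6 -0.0 0.150 85; -43.3 12.2 -0.0 0.150 85; -41.0 18.5 -0.0 0.150 85
```

Call:
send_rows(plan="-36 -26 0 0.15 85; -40 -21 0 0.15 85; -43 -14 0 0.15 85; -44 -8 0 0.15 85; -45 -1 0 0.15 85; -45 6 0 0.15 85; -43 12 0 0.15 85; -41 18 0 0.15 85")

```text
t: 2.55
eef_pos: [391.2, 317.5, 190.7]
tcp_rot: [3.14, -0.002, 1.676]
ft_force: [0.5, 1.2, 0.4]
opening: 0.895
```

```bash
python3 - <<'E'
from h import *
s=env.state(); A=np.array(s["eef_pos"]); print(s["t"],A,s["tcp_rot"],s["opening"])
C=np.array([502.6,-246.3]);ya=np.radians(91.5);u=np.array([np.cos(ya),np.sin(ya)])
G=C-92*u; B=np.array([*G,120.]);print(G); M=np.array([470,150,190.])
D=np.linalg.norm(M-A);print(D,np.linalg.norm(B-M))
n=int(np.ceil(D/45))
print(rows([A+(M-A)*(i+1)/n for i in range(n)]+[M+(B-M)/12*(i+1) for i in range(12)],[max(ya,s["tcp_rot"][2]-.15*(i+1)) for i in range(n+12)],85))
E
```

```text
2.55 [391.22268609 317.47560924 190.66772216] [ 3.13973721e+00 -2.28788400e-03  1.67618197e+00] 0.8952388484601383
[ 505.00827924 -338.2684739 ]
185.07941736244948 494.501448145592
-35.0 12.1 0.1 0.079 85; -33.9 14.9 0.1 0.000 85; -33.9 14.9 0.1 0.000 85; -33.9 14.9 0.1 0.000 85; -33.9 14.9 0.1 0.000 85; -40.8 1.9 5.8 0.000 85; -40.8 1.9 5.8 0.000 85; -40.8 1.9 5.8 0.000 85; -40.8 1.9 5.8 0.000 85; -40.8 1.9 5.8 0.000 85; -40.8 1.9 5.8 0.000 85; -40.8 1.9 5.8 0.000 85; -40.8 1.9 5.8 0.000 85; -40.8 1.9 5.8 0.000 85; -40.8 1.9 5.8 0.000 85; -40.8 1.9 5.8 0.000 85; -40.8 1.9 5.8 0.000 85
```

Call:
send_rows(plan="-35 12 0 0.079 85; -34 15 0 0 85; -34 15 0 0 85; -34 15 0 0 85; -34 15 0 0 85; -41 2 2 0 85; -41 2 2 0 85; -41 2 2 0 85")

```text
t: 3.35
eef_pos: [483.0, 13.5, 185.2]
tcp_rot: [3.135, -0.003, 1.587]
ft_force: [0.7, 0.0, 0.4]
opening: 0.896
```

Call:
send_rows(plan="-45 2 6 0 85; -45 2 6 0 85; -45 2 6 0 85; -45 2 6 0 85; -45 2 6 0 85; -45 2 6 0 85; -45 2 6 0 85; -20 0 4 0 85")

```text
t: 4.15
eef_pos: [502.1, -338.3, 138.0]
tcp_rot: [3.13, -0.001, 1.585]
ft_force: [1.6, -0.3, 0.0]
opening: 0.892
```

```bash
python3 - <<'E'
from h import *
p=eyes.read_camera("wrist"); save(p,"w1.png")
s=env.state(); A=np.array(s["eef_pos"]); print(s["t"],A,s["tcp_rot"],s["opening"],s["ft_force"])
C=np.array([502.6,-246.3]);ya=np.radians(91.5);u=np.array([np.cos(ya),np.sin(ya)])
B=np.array([*(C-92*u),70.])
print(rows([B],[ya],85)); r=regions_of("carton",p); print([(x["bbox"],x["confidence"]) for x in r])
E
```

```text
4.2 [ 501.86822826 -339.51079943  137.3747817 ] [ 3.13069225e+00 -1.25681425e-03  1.58384520e+00] 0.8946269578910494 [-1.72603254 -1.53018686 -0.59120066]
1.2 3.2 67.4 -0.013 85
[([245.4, 2.2, 69.1, 223.4], 0.57)]
```

View pics/w1.png

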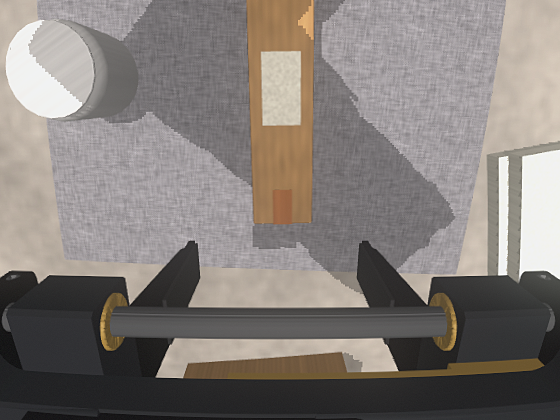

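The wrist view shows the carton's far end top edge at row 222, columns 254–312, between the finger lines. I'll use this to refine the pose.

```bash
python3 - <<'E'
from h import *
p=eyes.read_camera("wrist"); im=p["image"]
s=env.state();print(s["eef_pos"],s["t"])
for uv in [(254,222),(312,221),(247.5,2),(315,2),(301,125),(264,125),(261,52),(301,51)]: print(uv,at_z(p,*uv,50).round(1))
E
```

```text
[ 501.83456742 -335.22053245  138.01900033] 4.3
(254, 222) [ 483.3 -356.    50. ]
(312, 221) [ 532.5 -354.6   50. ]
(247.5, 2) [ 478.9 -186.1   50. ]
(315, 2) [ 528.3 -185.2   50. ]
(301, 125) [ 520.6 -274.8   50. ]
(264, 125) [ 491.5 -275.2   50. ]
(261, 52) [ 488.9 -221.1   50. ]
(301, 51) [ 518.9 -219.8   50. ]
```

```bash
python3 - <<'E'
from h import *
p=eyes.read_camera("wrist"); im=p["image"].astype(int); save(p,"w2.png")
s=env.state();print(s["eef_pos"],s["t"],s["qvel"].round(3))
col=im[200:250,270:272].mean(1); 
print([(200+i,c.round().tolist()) for i,c in enumerate(im[200:250,262].tolist() and im[200:250,262])][10:40:1])
row=im[180]; d=row[:,0]-row[:,2]; k=np.nonzero(d>45)[0]; print(k.min(),k.max())
for v in range(215,232): print(v,im[v,262],at_z(p,262,v,50).round(1)[1],end=" | ")
print(at_z(p,k.min(),180,50),at_z(p,k.max()+1,180,50))
E
```

```text
[ 502.01989188 -334.1773767   138.41823433] 4.35 [ 0.023 -0.016  0.011 -0.001  0.004  0.001]
[(210, [156, 122, 86]), (211, [157, 122, 86]), (212, [158, 124, 86]), (213, [158, 123, 88]), (214, [160, 125, 89]), (215, [159, 123, 86]), (216, [161, 125, 90]), (217, [161, 125, 89]), (218, [162, 127, 89]), (219, [160, 126, 89]), (220, [163, 126, 89]), (221, [164, 128, 91]), (222, [163, 127, 90]), (223, [164, 128, 92]), (224, [164, 128, 90]), (225, [167, 128, 90]), (226, [156, 118, 79]), (227, [127, 116, 110]), (228, [130, 127, 129]), (229, [131, 126, 129]), (230, [122, 117, 119]), (231, [127, 121, 122]), (232, [129, 125, 126]), (233, [123, 118, 119]), (234, [121, 118, 118]), (235, [119, 114, 116]), (236, [113, 108, 109]), (237, [115, 110, 112]), (238, [114, 110, 112]), (239, [120, 115, 116])]
253 311
215 [159 123  86] -348.0 | 216 [161 125  90] -348.9 | 217 [161 125  89] -349.8 | 218 [162 127  89] -350.6 | 219 [160 126  89] -351.5 | 220 [163 126  89] -352.4 | 221 [164 128  91] -353.3 | 222 [163 127  90] -354.2 | 223 [164 128  92] -355.1 | 224 [164 128  90] -356.0 | 225 [167 128  90] -356.9 | 226 [156 118  79] -357.9 | 227 [127 116 110] -358.8 | 228 [130 127 129] -359.7 | 229 [131 126 129] -360.6 | 230 [122 117 119] -361.5 | 231 [127 121 122] -362.4 | [ 482.64154595 -317.84343372   50.        ] [ 531.08823005 -317.19624965   50.        ]
```

Call:
send_rows(plan="-5 4 16 0 85; 0 0 25 -0.01 85; 0 0 25 0 85; 0 0 20 0 85; 0 0 0 0 85")

```text
t: 4.85
eef_pos: [509.6, -333.0, 48.7]
tcp_rot: [3.129, -0.001, 1.604]
ft_force: [-0.2, -0.6, 0.6]
opening: 0.895
```

```bash
python3 - <<'E'
from h import *
s=env.state(); A=np.array(s["eef_pos"]); print(s["t"],A,s["tcp_rot"],s["ft_force"])
print(rows([[506.3,-339,8]],[np.radians(91.45)],85))
E
```

```text
4.85 [ 509.59182255 -333.03484199   48.73431389] [ 3.12924539e+00 -1.39162400e-03  1.60400880e+00] [-0.21436385 -0.5829559   0.63168975]
-5.9 -3.5 40.7 0.008 85
```

Call:
send_rows(plan="-3 -2 20 0.008 85; -3 -1 14 0 85; 0 0 5 0 85; 0 0 0 0 85")

```text
t: 5.25
eef_pos: [509.2, -337.2, 9.8]
tcp_rot: [3.128, -0.0, 1.6]
ft_force: [0.2, 0.6, 0.2]
opening: 0.893
```

```bash
python3 - <<'E'
from h import *
s=env.state(); A=np.array(s["eef_pos"]); print(s["t"],A,s["tcp_rot"],s["ft_force"])
print(rows([[506.3,-339,8]],[np.radians(91.45)],85))
E
```

```text
5.25 [ 509.15927604 -337.18507259    9.81384612] [ 3.12785475e+00 -4.59612228e-04  1.59992305e+00] [0.15679845 0.58842816 0.17016445]
-1.7 -2.9 1.8 0.004 85
```

Small correction, then close.

Call:
send_rows(plan="-2 -3 2 0.004 85; 0 0 0 0 60; 0 0 0 0 45; 0 0 0 0 45; 0 0 0 0 45; 0 0 0 0 45")

```text
t: 5.85
eef_pos: [507.2, -340.1, 10.6]
tcp_rot: [3.125, 0.002, 1.596]
ft_force: [-0.6, -0.1, 0.1]
opening: 0.531
```

```bash
python3 - <<'E'
from h import *
s=env.state(); A=np.array(s["eef_pos"]); print(s["t"],A,s["tcp_rot"],s["ft_force"],s["moment"],s["opening"]*95.1)
p=eyes.read_camera("scene"); save(p,"s1.png")
E
```

```text
5.85 [ 507.18552919 -340.14586389   10.61088915] [3.12466685e+00 2.28036505e-03 1.59585518e+00] [-0.59042307 -0.05768815  0.14127982] [-0.09517472  0.24804331  0.0075776 ] 50.52591551459475
```

View pics/s1.png

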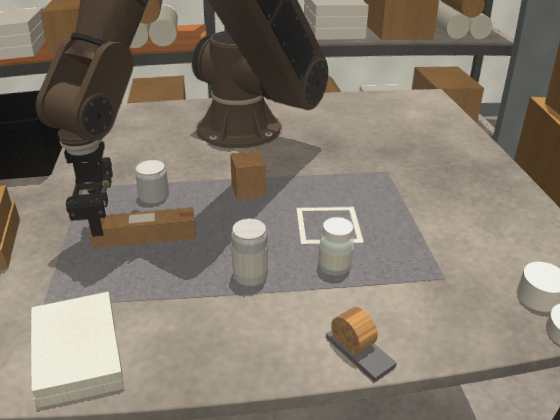

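```bash
cat >> h.py <<'E'
def arc(P,ya,R,phis,yaw,g,z_extra=0,s=None):
    u=np.array([np.cos(ya),np.sin(ya)])
    pts=[np.array([*(np.array(P)-u*R*np.cos(f)),R*np.sin(f)-19+z_extra]) for f in np.radians(phis)]
    return rows(pts,[yaw]*len(pts),g,s)
def phi(P,ya,s):
    A=np.array(s["eef_pos"]);u=np.array([np.cos(ya),np.sin(ya)]); d=(np.array(P)-A[:2]); n=np.array([-u[1],u[0]])
    return np.degrees(np.arctan2(A[2]+19,d@u)),np.hypot(A[2]+19,d@u),d@n
def rep():
    s=env.state(); print(round(s["t"],2),s["eef_pos"].round(1),s["tcp_rot"].round(3),"F",s["ft_force"].round(1),"M",s["moment"].round(2),"op",round(s["opening"]*95.1,1)); return s
E
python3 - <<'E'
from h import *
s=rep(); P=(501.2,-137); ya=np.radians(91.45); print(phi(P,ya,s))
print(arc(P,ya,205.1,[9.3,11,13.5,16],ya,45))
E
```

```text
5.9 [ 507.2 -340.1   10.6] [3.125e+00 2.000e-03 1.596e+00] F [-0.2 -0.1  2.6] M [-0.07  0.21  0.12] op 49.5
(np.float64(8.294634133262575), np.float64(205.3776828575674), np.float64(0.8664519316501097))
0.8 -0.9 -3.5 -0.000 45; 1.1 0.0 -6.0 0.000 45; 1.9 -0.0 -8.7 0.000 45; 2.3 0.0 -8.7 0.000 45
```

Call:
send_rows(plan="1 0 -3 0 45; 1 0 -6 0 45; 2 0 -9 0 45; 2 0 -9 0 45; 0 0 0 0 45")

```text
t: 6.4
eef_pos: [505.9, -333.0, 39.0]
tcp_rot: [3.126, 0.001, 1.596]
ft_force: [0.1, -0.3, -3.9]
opening: 0.521
```

```bash
python3 - <<'E'
from h import *
p=eyes.read_camera("scene"); save(p,"s2.png"); cv2.imwrite("pics/s2c.png",cv2.resize(cv2.cvtColor(p["image"][120:280,40:240],cv2.COLOR_RGB2BGR),None,fx=4,fy=3.75*1))
s=rep(); P=(501.2,-137); ya=np.radians(91.45); print(phi(P,ya,s))
E
```

```text
6.45 [ 505.9 -333.    38.6] [3.127e+00 1.000e-03 1.596e+00] F [ 0.6 -0.7 -3.2] M [-0.41  0.04 -0.01] op 49.9
(np.float64(16.367771953508118), np.float64(204.38824359590933), np.float64(-0.2956308711824263))
```

View pics/s2c.png

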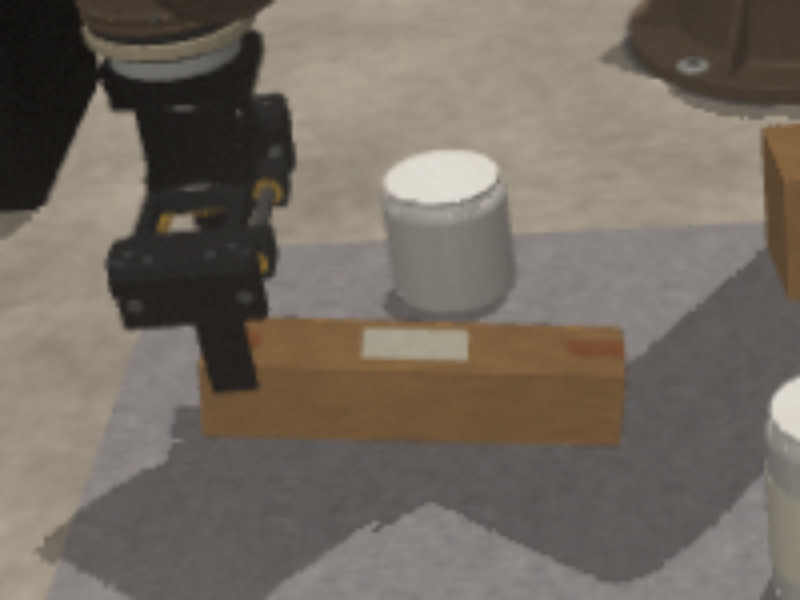

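```bash
cat >> h.py <<'E'
def wire(P,ya,tilt,lift=0,x0=0):
    """corners of carton pivoting about edge P (bottom near edge); tilt deg, 0 lying behind P, 90 standing in front"""
    u=np.array([np.cos(ya),np.sin(ya)]); n=np.array([-u[1],u[0]]); t=np.radians(tilt); out=[]
    for a in(0,-220):
        for h in(0,50):
            uu=a*np.cos(t)+h*np.sin(t); zz=-a*np.sin(t)+h*np.cos(t)
            for w in(-25,25): out.append([*(np.array(P)+u*uu+n*w),zz+lift])
    return out
EDG=[(0,1),(2,3),(4,5),(6,7),(0,2),(1,3),(4,6),(5,7),(0,4),(1,5),(2,6),(3,7)]
def overlay(p,W,name,crop):
    x0,y0,x1,y1=crop; k=min(800/(x1-x0),600/(y1-y0))
    im=cv2.resize(cv2.cvtColor(p["image"][y0:y1,x0:x1],cv2.COLOR_RGB2BGR),None,fx=k,fy=k)
    for w,c in zip(W,[(0,255,0),(0,0,255)]):
        q=[((a-x0)*k,(b-y0)*k) for a,b in(proj(p,X) for X in w)]
        for i,j in EDG: cv2.line(im,tuple(int(v) for v in q[i]),tuple(int(v) for v in q[j]),c,1)
    cv2.imwrite("pics/"+name,im)
E
python3 - <<'E'
from h import *
p=eyes.read_camera("scene"); P=(501.2,-137); ya=np.radians(91.45)
overlay(p,[wire(P,ya,8),wire(P,ya,0,lift=28)],"o2.png",(60,160,240,280)); rep()
E
```

```text
6.5 [ 505.8 -333.2   38.2] [3.127e+00 1.000e-03 1.596e+00] F [ 0.5 -1.1 -2.5] M [-0.39 -0.02 -0.04] op 49.9
```

View pics/o2.png

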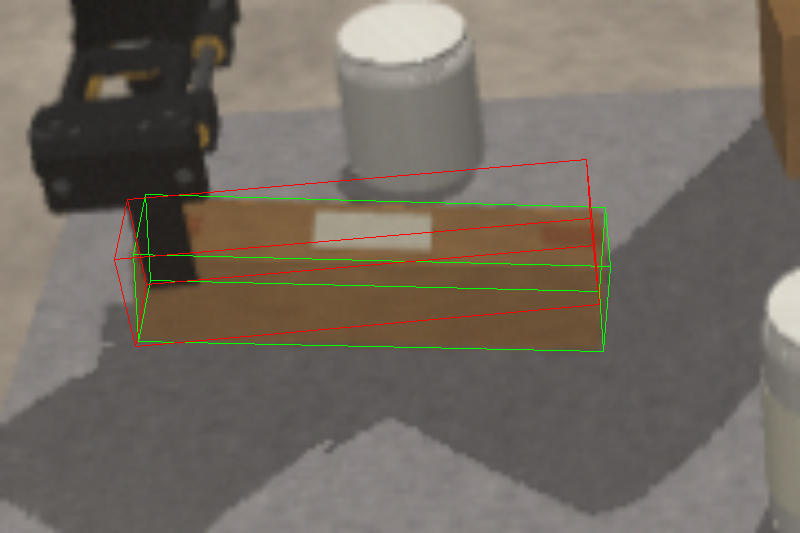

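The overlay (green, 8° pivot) matches the carton exactly, so it is pivoting in the pads with its near end on the bench. I'll continue the arc.

```bash
python3 - <<'E'
from h import *
s=rep(); P=(501.2,-137); ya=np.radians(91.45); print(phi(P,ya,s))
print(arc(P,ya,205,np.arange(19,45,3.2),ya,45))
E
```

```text
6.5 [ 505.8 -333.2   38.2] [3.127e+00 1.000e-03 1.596e+00] F [ 0.5 -1.1 -2.5] M [-0.39 -0.02 -0.04] op 49.9
(np.float64(16.245180008495346), np.float64(204.36358402798436), np.float64(-0.3473066411973948))
2.4 0.3 -9.6 0.000 45; 4.0 0.0 -10.7 0.000 45; 4.6 -0.0 -10.5 0.000 45; 5.2 0.0 -10.2 0.000 45; 5.8 -0.0 -9.9 0.000 45; 6.3 0.0 -9.6 0.000 45; 6.8 -0.0 -9.2 0.000 45; 7.3 -0.0 -8.8 0.000 45; 7.8 0.0 -8.4 0.000 45
```

Call:
send_rows(plan="2.5 0 -9 0 45; 4 0 -10.5 0 45; 4.5 0 -10.5 0 45; 5 0 -10 0 45; 6 0 -10 0 45; 6.5 0 -9.5 0 45; 7 0 -9 0 45; 7.5 0 -9 0 45")

```text
t: 7.3
eef_pos: [502.6, -286.2, 121.3]
tcp_rot: [3.128, -0.001, 1.596]
ft_force: [0.2, -0.1, -5.0]
opening: 0.524
```

```bash
python3 - <<'E'
from h import *
p=eyes.read_camera("scene"); 
s=rep(); P=(501.2,-137); ya=np.radians(91.45); f=phi(P,ya,s); print(f)
overlay(p,[wire(P,ya,f[0]-8.3)],"o3.png",(60,130,240,265)); s=rep()
print(arc(P,ya,205,f[0]+np.arange(1,9)*3.2,ya,45))
E
```

```text
7.35 [ 503.  -285.5  122.8] [3.127 0.    1.596] F [ 0.8  1.1 -3.3] M [-0.19  0.21  0.1 ] op 49.9
(np.float64(43.6736015226188), np.float64(205.33065060706315), np.float64(-1.9551533182669538))
7.35 [ 503.  -285.5  122.8] [3.127 0.    1.596] F [ 0.8  1.1 -3.3] M [-0.19  0.21  0.1 ] op 49.9
8.4 2.0 -7.8 0.000 45; 8.6 0.0 -7.6 0.000 45; 9.0 -0.0 -7.1 0.000 45; 9.4 0.0 -6.6 0.000 45; 9.7 -0.0 -6.1 0.000 45; 10.0 -0.0 -5.5 0.000 45; 10.3 0.0 -4.9 0.000 45; 10.6 -0.0 -4.3 0.000 45
```

View pics/o3.png

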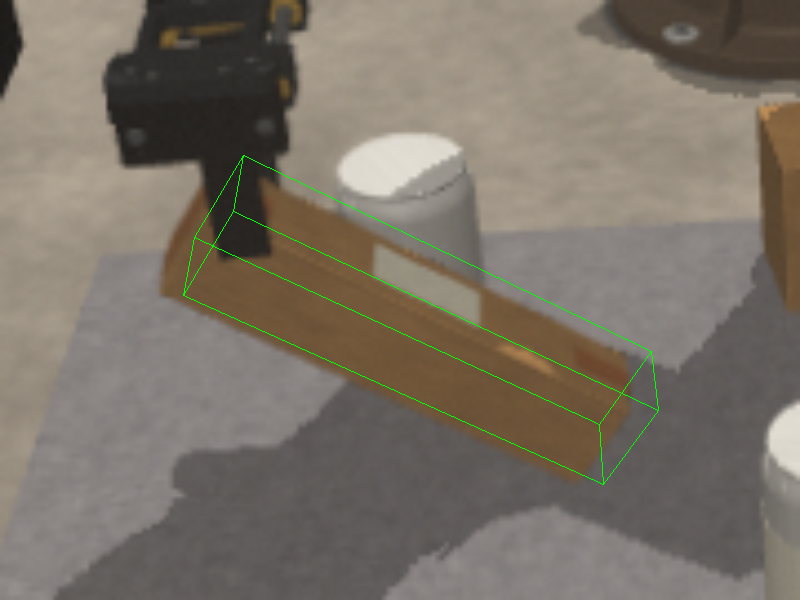

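```bash
python3 - <<'E'
from h import *
p=eyes.read_camera("scene"); 
s=rep(); P=(501.2,-137); ya=np.radians(91.45); f=phi(P,ya,s); print(f)
overlay(p,[wire(P,ya,f[0]-8.3),wire((501.4,-147),ya,f[0]-8.3)],"o4.png",(60,130,240,265)); a=proj(p,s["eef_pos"]); print((np.array(a)-[60,130])*800/180)
E
```

```text
7.4 [ 503.1 -286.2  122. ] [3.127 0.    1.597] F [-0.4 -0.6 -4.4] M [-0.37  0.05  0.04] op 49.6
(np.float64(43.378673533019196), np.float64(205.2426421246389), np.float64(-1.8873885276425755))
[257.20719494 267.98980618]
```

View pics/o4.png

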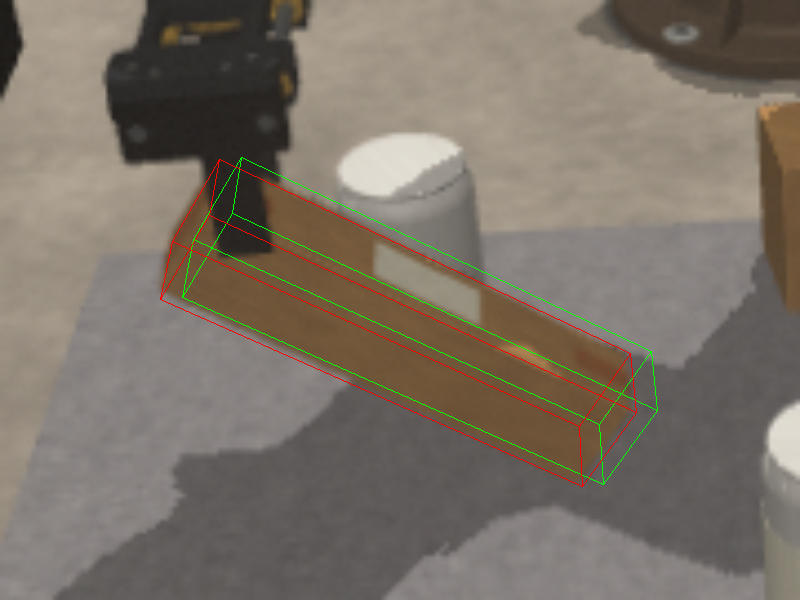

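```bash
cat >> h.py <<'E'
from scipy.optimize import minimize
def pmask(p,W):
    h=cv2.convexHull(np.array([proj(p,X) for X in W],np.float32)); m=np.zeros((420,560),np.uint8)
    cv2.fillConvexPoly(m,np.round(h*8).astype(np.int32),1,shift=3); return m>0
def fitc(ps,P,ya,tilt,full=False):
    """fit du,dn,tilt,lift(,dyaw). ps list of (pic,mask)"""
    u=np.array([np.cos(ya),np.sin(ya)]); n=np.array([-u[1],u[0]])
    def W(v):
        y=ya+(np.radians(v[4]) if full else 0)
        return wire(np.array(P)+u*v[0]+n*v[1],y,tilt+v[2],v[3])
    def cost(v):
        c=0
        for p,m in ps:
            k=pmask(p,W(v)); c+=1-(k&m).sum()/(k|m).sum()
        return c+1e-5*(v[1]**2)+1e-4*v[3]**2*0
    N=5 if full else 4; x0=np.zeros(N)
    best=None
    for sc in (1,-1):
        sim=np.vstack([x0]+[x0+sc*e*d for e,d in zip(np.eye(N),[10,8,8,8,5])])
        r=minimize(cost,x0,method="Nelder-Mead",options=dict(initial_simplex=sim,xatol=.05,fatol=1e-5,maxiter=1500))
        if best is None or r.fun<best.fun: best=r
    v=best.x; Pn=np.array(P)+u*v[0]+n*v[1]
    print("fit du %.1f dn %.1f tilt %.1f lift %.1f"%(v[0],v[1],tilt+v[2],v[3]),"yaw",round(np.degrees(ya)+(v[4] if full else 0),2),"P",Pn.round(1),"cost",round(best.fun,3)); return W(v),v
def cm(p):
    L=[]
    for n in("carton","end_a"):
        L+=regions_of(n,p)
    if not L: return None
    b=max(L,key=lambda r:r["confidence"]); return b["pixels"]
E
python3 - <<'E'
from h import *
s=rep(); P=(501.2,-137); ya=np.radians(91.45)
ps=[]
for c in("scene","top"):
    p=eyes.read_camera(c); m=cm(p); save(p,c+"4.png")
    if m is not None: ys,xs=np.nonzero(m); print(c,m.sum(),xs.min(),xs.max(),ys.min(),ys.max()); ps.append((p,m)); fitc([(p,m)],P,ya,35)
W,v=fitc(ps,P,ya,35)
overlay(ps[0][0],[W],"o5.png",(60,130,240,265))
E
```

```text
7.4 [ 503.1 -286.2  122. ] [3.127 0.    1.597] F [-0.4 -0.6 -4.4] M [-0.37  0.05  0.04] op 49.6
scene 3298 96 201 172 238
fit du -14.6 dn 10.2 tilt 35.9 lift -6.2 yaw 91.45 P [ 491.4 -151.8] cost 0.093
top 1038 340 396 203 230
fit du -74.9 dn 4.3 tilt 84.2 lift -22.1 yaw 91.45 P [ 498.8 -212. ] cost 0.384
fit du -16.3 dn 2.9 tilt 36.5 lift -1.1 yaw 91.45 P [ 498.7 -153.4] cost 0.68
```

View pics/o5.png

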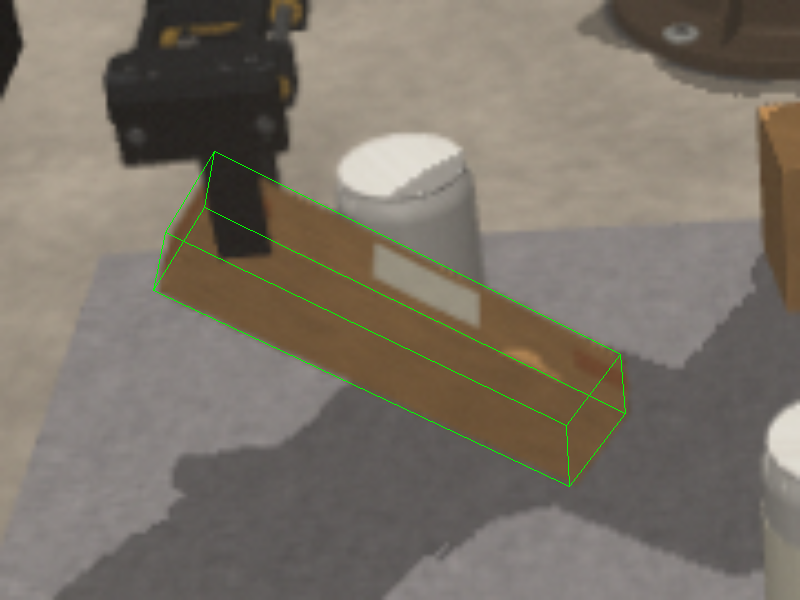

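View pics/top4.png

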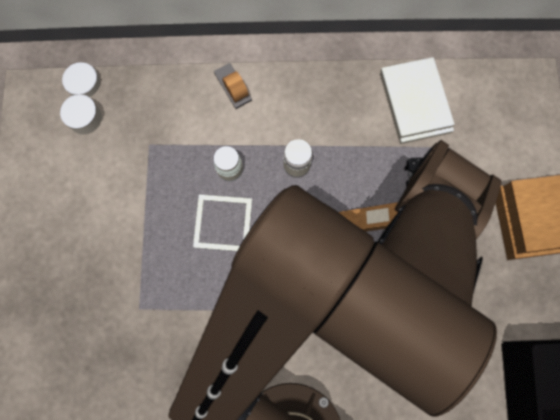

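The carton is steady at about 36°. However, its lower edge has shifted back about 13 mm. That fits the carton rotating in the pads about a point roughly 17 mm above the nominal grasp point, so I'll use that centre from here.

```bash
cat >> h.py <<'E'
def arc2(P,ya,R,phis,yaw,g,off,dz=0,s=None):
    """off=(db,dzc): rotation centre rel. TCP: db backward, up"""
    u=np.array([np.cos(ya),np.sin(ya)])
    pts=[np.array([*(np.array(P)-u*(R*np.cos(f)-off[0])),R*np.sin(f)-off[1]+dz]) for f in np.radians(phis)]
    yw=yaw if np.ndim(yaw) else [yaw]*len(pts)
    return rows(pts,yw,g,s)
E
python3 - <<'E'
from h import *
s=rep(); P=(499.6,-150.7); ya=np.radians(91.45)
print(arc2(P,ya,209.3,49.3+np.arange(1,9)*3.2,ya,45,(1,36.3)))
E
```

```text
7.7 [ 502.9 -287.5  120.4] [ 3.128 -0.     1.595] F [ 0.9 -2.8  1.1] M [-0.4  -0.22 -0.16] op 49.5
10.5 0.1 -9.4 -0.001 45; 9.5 -0.0 -6.9 0.000 45; 9.8 0.0 -6.3 0.000 45; 10.2 0.0 -5.8 0.000 45; 10.5 -0.0 -5.2 0.000 45; 10.8 0.0 -4.6 0.000 45; 11.0 -0.0 -4.0 0.000 45; 11.2 0.0 -3.4 0.000 45
```

Call:
send_rows(plan="9.5 0 -9 0 45; 9.5 0 -7 0 45; 10 0 -6.5 0 45; 10 0 -6 0 45; 0 0 0 0 45")

```text
t: 8.2
eef_pos: [500.0, -244.3, 149.4]
tcp_rot: [3.132, -0.004, 1.595]
ft_force: [0.2, 0.6, -5.6]
opening: 0.527
```

```bash
python3 - <<'E'
from h import *
P=(499.6,-150.7); ya=np.radians(91.45)
p=eyes.read_camera("scene"); s=rep(); m=cm(p)
c=s["eef_pos"]; print("phi",np.degrees(np.arctan2(c[2]+36.3,P[1]-c[1]+1)),np.hypot(c[2]+36.3,P[1]-c[1]+1))
t=np.degrees(np.arctan2(c[2]+36.3,P[1]-c[1]+1))-13
W,v=fitc([(p,m)],P,ya,t)
overlay(p,[wire(P,ya,t),W],"o6.png",(60,130,240,265))
E
```

```text
8.25 [ 500.  -244.9  149.1] [ 3.132e+00 -3.000e-03  1.595e+00] F [-0.1 -0.4 -5.2] M [-0.4   0.09  0.01] op 50.0
phi 62.82660821641239 208.38064524670494
fit du 29.5 dn 0.6 tilt 40.6 lift 17.6 yaw 91.45 P [ 498.2 -121.2] cost 0.101
```

View pics/o6.png

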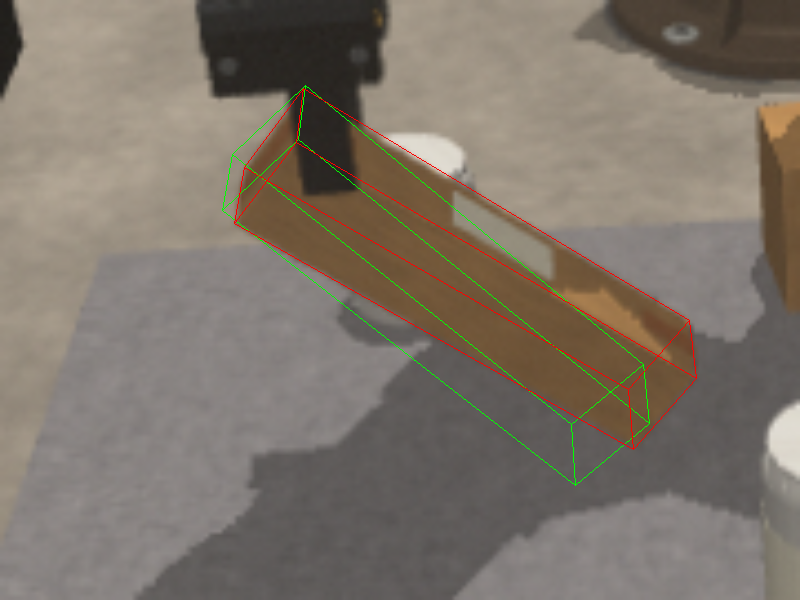

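The near end has come off the bench by about 17 mm. The carton stuck in the pads at 41°, because the grip is too stiff to let it turn. I'll lower it straight back down, then try a lighter hold.

Call:
send_rows(plan="0 0 7 0 45; 0 0 6 0 45; 0 0 4 0 45")

```text
t: 8.65
eef_pos: [500.2, -246.7, 129.9]
tcp_rot: [3.132, -0.003, 1.594]
ft_force: [-1.3, -3.4, 3.9]
opening: 0.525
```

```bash
cat > chk.py <<'E'
from h import *
import sys
def chk(P,ya,t,name,crop=(60,110,260,260),full=False):
    p=eyes.read_camera("scene"); s=rep(); m=cm(p)
    W,v=fitc([(p,m)],P,ya,t,full); overlay(p,[W],name,crop); return s,v
E
python3 - <<'E'
from chk import *
chk((499,-121),np.radians(91.45),40.6,"o7.png")
E
```

```text
8.7 [ 500.2 -246.8  129.7] [ 3.133e+00 -3.000e-03  1.593e+00] F [ 0.5  0.4 -2.2] M [0.09 0.22 0.04] op 49.9
fit du -2.2 dn 1.8 tilt 39.7 lift -0.6 yaw 91.45 P [ 497.2 -123.3] cost 0.098
```

View pics/o7.png

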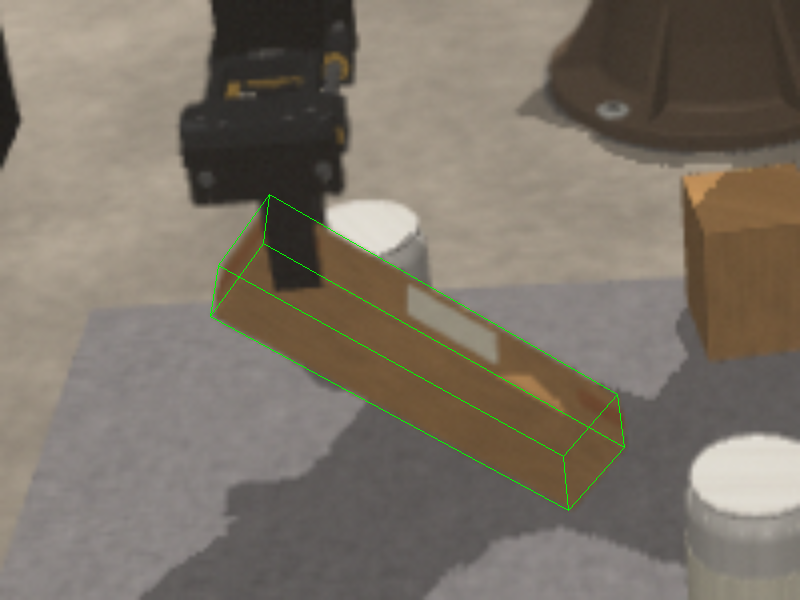

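Call:
send_rows(plan="0 0 0 0 49.5; 0 0 0 0 49.5; 0.5 0 -3 0 49.5; 0.5 0 -3 0 49.5; 0 0 0 0 49.5")

```text
t: 9.3
eef_pos: [500.0, -245.1, 136.9]
tcp_rot: [3.133, -0.004, 1.593]
ft_force: [-0.4, -0.2, -5.5]
opening: 0.522
```

```bash
python3 - <<'E'
from chk import *
chk((497.2,-123.3),np.radians(91.45),39.7,"o8.png")
E
```

```text
9.35 [ 499.9 -245.1  136.8] [ 3.133 -0.004  1.593] F [-0.7 -0.7 -4.7] M [-0.46 -0.01  0.05] op 49.6
fit du -8.2 dn 8.9 tilt 42.2 lift -4.3 yaw 91.45 P [ 488.5 -131.7] cost 0.104
```

View pics/o8.png

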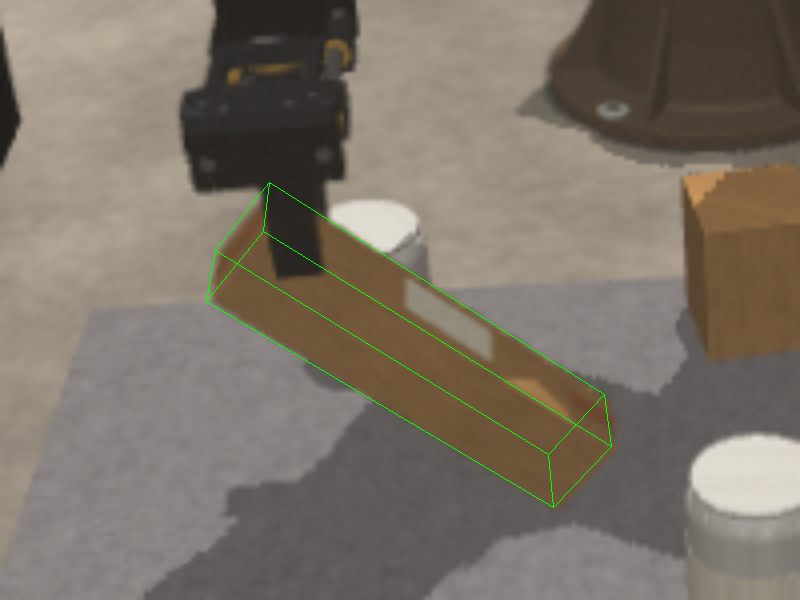

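```bash
cat >> h.py <<'E'
def fit2(p,m,P,ya,tilt):
    """fit du,tilt,lift only (no lateral)"""
    u=np.array([np.cos(ya),np.sin(ya)])
    W=lambda v:wire(np.array(P)+u*v[0],ya,tilt+v[1],v[2])
    def cost(v):
        k=pmask(p,W(v)); return 1-(k&m).sum()/(k|m).sum()
    b=None
    for sc in(1,-1):
        sim=np.vstack([np.zeros(3)]+[sc*e*8 for e in np.eye(3)])
        r=minimize(cost,np.zeros(3),method="Nelder-Mead",options=dict(initial_simplex=sim,xatol=.05,fatol=1e-5,maxiter=900))
        if b is None or r.fun<b.fun:b=r
    v=b.x;Pn=np.array(P)+u*v[0]; print("fit2 tilt %.1f lift %.1f P"%(tilt+v[1],v[2]),Pn.round(1),"cost",round(b.fun,3)); return W(v),Pn,tilt+v[1],v[2]
E
cat > chk.py <<'E'
from h import *
def chk(P,ya,t,name,crop=(60,110,260,260),n=8,st=3.,g=49.5,dz=0,off=None):
    p=eyes.read_camera("scene"); s=rep(); m=cm(p)
    W,Pn,T,L=fit2(p,m,P,ya,t); overlay(p,[W],name,crop)
    # grasp point in carton coords (l back from P, h)
    u=np.array([np.cos(ya),np.sin(ya)]); e=s["eef_pos"]; b=(Pn-e[:2])@u; lat=(Pn-e[:2])@np.array([-u[1],u[0]])
    th=np.radians(T)
    for zo in(19,36):
        z=e[2]+zo-L; print("TCP+%d in carton: l %.1f h %.1f"%(zo,b*np.cos(th)+z*np.sin(th),-b*np.sin(th)+z*np.cos(th)),"lat %.1f"%lat)
    zo=36 if off is None else off; z=e[2]+zo-L
    R=np.hypot(b,z); f0=np.degrees(np.arctan2(z,b)); print("R",R.round(1),"phi",f0.round(1),"phi0",(f0-T).round(1))
    # keep lateral as is: use line through tool
    Pl=e[:2]+u*b
    print(arc2(Pl,ya,R,f0+np.arange(1,n+1)*st,ya,g,(0,zo),dz))
    return s
E
python3 - <<'E'
from chk import *
chk((498,-130),np.radians(91.45),42,"o9.png")
E
```

```text
9.5 [ 500.  -245.2  136.6] [ 3.133 -0.004  1.593] F [ 0.8 -1.1 -3. ] M [-0.51 -0.01 -0.01] op 50.0
fit2 tilt 43.5 lift -0.6 P [ 498.1 -132.2] cost 0.119
TCP+19 in carton: l 189.5 h 35.6 lat -1.0
TCP+36 in carton: l 201.2 h 47.9 lat -1.0
R 206.8 phi 56.9 phi0 13.4
9.2 -0.0 -6.3 -0.003 49.5; 9.5 0.0 -5.2 0.000 49.5; 9.8 -0.0 -4.7 0.000 49.5; 10.0 0.0 -4.2 0.000 49.5; 10.2 0.0 -3.6 0.000 49.5; 10.4 -0.0 -3.1 0.000 49.5; 10.5 0.0 -2.6 0.000 49.5; 10.6 -0.0 -2.0 0.000 49.5
```

Call:
send_rows(plan="6 0 -3 0 49.7; 6 0 -2.5 0 49.7; 6 0 -2.5 0 49.7; 0 0 0 0 49.7")

```text
t: 10.0
eef_pos: [500.0, -226.7, 146.5]
tcp_rot: [3.131, -0.002, 1.593]
ft_force: [-1.5, -0.2, -2.4]
opening: 0.525
```

```bash
python3 - <<'E'
from chk import *
chk((498,-130),np.radians(91.45),48,"o10.png")
E
```

```text
10.05 [ 500.  -226.9  146.4] [ 3.131e+00 -2.000e-03  1.593e+00] F [ 0.4 -1.7  0.9] M [-0.58  0.13 -0.01] op 49.8
fit2 tilt 48.4 lift -0.3 P [ 498.  -129.9] cost 0.092
TCP+19 in carton: l 188.3 h 37.3 lat -0.5
TCP+36 in carton: l 201.0 h 48.6 lat -0.5
R 206.8 phi 62.0 phi0 13.6
10.2 -0.0 -5.4 -0.003 49.5; 9.9 0.0 -4.3 0.000 49.5; 10.1 0.0 -3.8 0.000 49.5; 10.3 -0.0 -3.3 0.000 49.5; 10.5 0.0 -2.7 0.000 49.5; 10.6 -0.0 -2.2 0.000 49.5; 10.7 -0.0 -1.6 0.000 49.5; 10.8 -0.0 -1.0 0.000 49.5
```

View pics/o10.png

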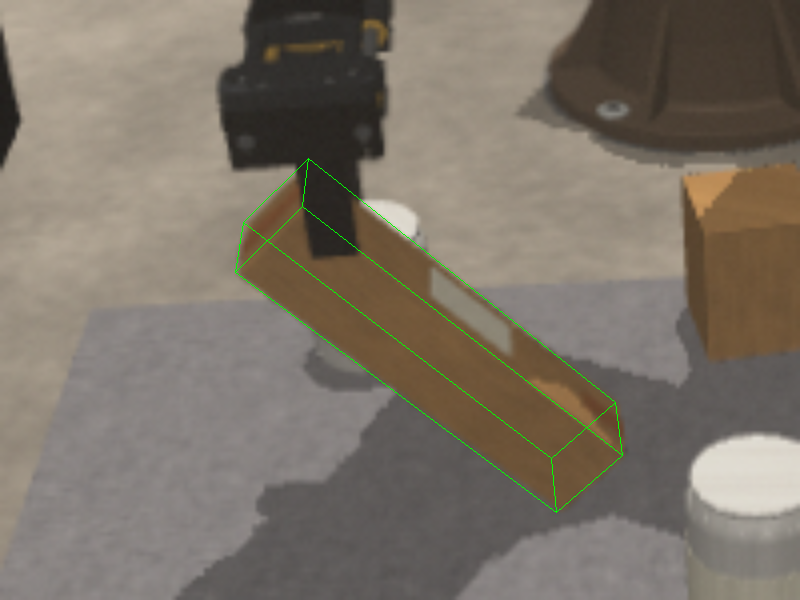

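The light hold works: the tilt is now 48° with the lower edge still on the bench and not sliding.

Call:
send_rows(plan="7 0 -3.5 0 49.7; 7 0 -3 0 49.7; 7.5 0 -2.8 0 49.7; 7.5 0 -2.5 0 49.7; 0 0 0 0 49.7")

```text
t: 10.65
eef_pos: [499.5, -196.8, 159.5]
tcp_rot: [3.13, -0.001, 1.593]
ft_force: [-1.0, -2.4, 1.3]
opening: 0.521
```

```bash
python3 - <<'E'
from chk import *
chk((498,-130),np.radians(91.45),57,"o11.png")
E
```

```text
10.7 [ 499.5 -197.2  159.3] [ 3.130e+00 -1.000e-03  1.593e+00] F [ 0.  -2.8  2.7] M [-0.68  0.34  0.07] op 49.6
fit2 tilt 57.1 lift -1.1 P [ 498.  -130.2] cost 0.125
TCP+19 in carton: l 187.0 h 41.3 lat -0.2
TCP+36 in carton: l 201.2 h 50.6 lat -0.2
R 207.5 phi 71.2 phi0 14.1
11.0 -0.1 -4.5 -0.004 49.5; 10.5 0.0 -2.7 0.000 49.5; 10.7 -0.0 -2.1 0.000 49.5; 10.7 0.0 -1.6 0.000 49.5; 10.8 0.0 -1.0 0.000 49.5; 10.9 -0.0 -0.4 0.000 49.5; 10.9 0.0 0.1 0.000 49.5; 10.8 -0.0 0.7 0.000 49.5
```

View pics/o11.png

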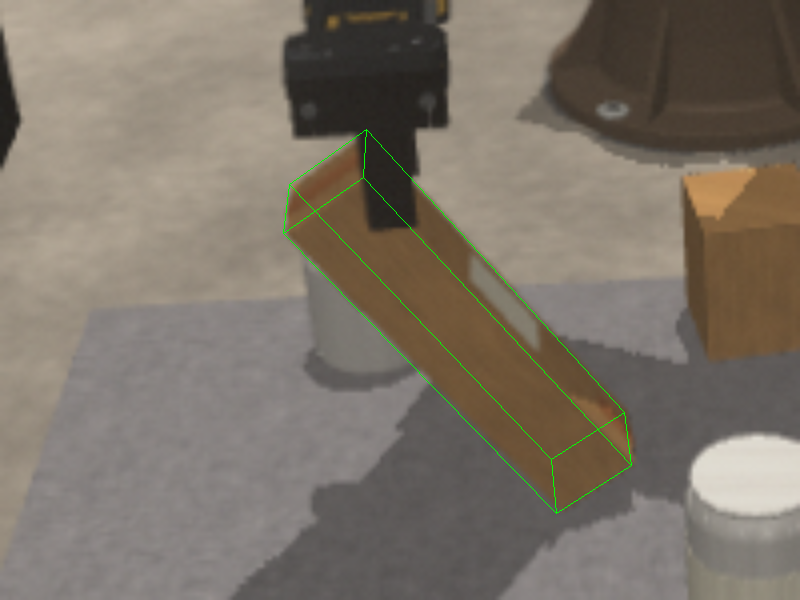

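Call:
send_rows(plan="9 0 -3.5 0 49.7; 9 0 -2.5 0 49.7; 9 0 -2 0 49.7; 9 0 -1.5 0 49.7; 9 0 -1 0 49.7; 0 0 0 0 49.7")

```text
t: 11.4
eef_pos: [498.4, -149.2, 170.5]
tcp_rot: [3.13, -0.001, 1.591]
ft_force: [-1.0, -1.2, 1.2]
opening: 0.524
```

```bash
python3 - <<'E'
from chk import *
chk((498,-130),np.radians(91.45),69,"o12.png")
E
```

```text
11.45 [ 498.4 -149.6  170.5] [ 3.130e+00 -1.000e-03  1.591e+00] F [-0.5 -1.6  3.5] M [-0.45  0.33  0.06] op 50.0
fit2 tilt 69.3 lift -1.5 P [ 497.9 -127.5] cost 0.102
TCP+19 in carton: l 186.4 h 46.9 lat -0.1
TCP+36 in carton: l 202.3 h 52.9 lat -0.1
R 209.1 phi 83.9 phi0 14.6
11.7 -0.1 -2.5 -0.005 49.5; 10.9 -0.0 -0.3 0.000 49.5; 10.9 -0.0 0.3 0.000 49.5; 10.9 0.0 0.8 0.000 49.5; 10.9 -0.0 1.4 0.000 49.5; 10.8 0.0 2.0 0.000 49.5; 10.6 -0.0 2.5 0.000 49.5; 10.5 -0.0 3.1 0.000 49.5
```

View pics/o12.png

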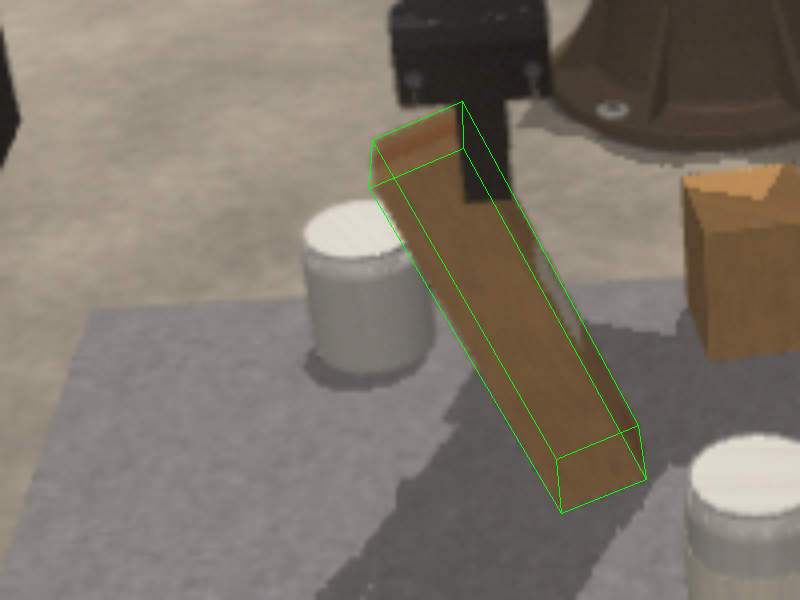

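Call:
send_rows(plan="9 0 -2 0 49.7; 9 0 -0.5 0 49.7; 9 0 0 0 49.7; 9 0 0.5 0 49.7; 9 0 0.8 0 49.7; 9 0 1 0 49.7; 0 0 0 0 49.7")

```text
t: 12.25
eef_pos: [497.0, -91.2, 170.7]
tcp_rot: [3.131, -0.002, 1.59]
ft_force: [-1.3, -0.7, -0.2]
opening: 0.526
```

```bash
python3 - <<'E'
from chk import *
chk((498,-128),np.radians(91.45),84,"o13.png",crop=(80,100,280,250))
E
```

```text
12.3 [497.  -91.6 170.7] [ 3.131e+00 -2.000e-03  1.590e+00] F [-0.6  1.   2. ] M [-0.12  0.23 -0.01] op 49.9
fit2 tilt 83.1 lift 0.8 P [ 497.8 -120.7] cost 0.075
TCP+19 in carton: l 184.0 h 51.6 lat -0.0
TCP+36 in carton: l 200.9 h 53.6 lat -0.0
R 207.9 phi 98.0 phi0 15.0
11.5 -0.2 2.7 -0.007 49.5; 10.6 0.0 2.4 0.000 49.5; 10.5 -0.0 2.9 0.000 49.5; 10.3 0.0 3.5 0.000 49.5; 10.1 0.0 4.0 0.000 49.5; 9.9 -0.0 4.5 0.000 49.5; 9.7 -0.0 5.0 0.000 49.5; 9.4 -0.0 5.5 0.000 49.5
```

View pics/o13.png

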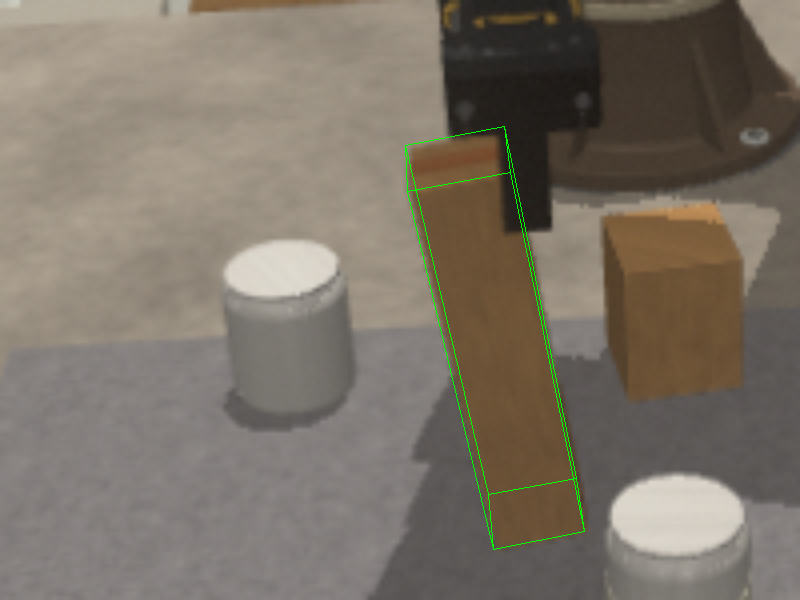

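Call:
send_rows(plan="7 0 1 0 49.7; 7 0 2 0 49.7; 6 0 2 0 49.7; 0 0 0 0 49.7")

```text
t: 12.8
eef_pos: [497.8, -72.0, 167.4]
tcp_rot: [3.128, -0.001, 1.587]
ft_force: [-0.8, -0.8, -2.4]
opening: 0.529
```

```bash
python3 - <<'E'
from chk import *
chk((498,-121),np.radians(91.45),89,"o14.png",crop=(80,100,280,250))
E
```

```text
12.85 [497.8 -72.2 167.4] [ 3.128e+00 -1.000e-03  1.587e+00] F [-0.2  1.   4.5] M [-0.08  0.42  0.  ] op 50.0
fit2 tilt 88.4 lift -1.2 P [ 498.  -121.5] cost 0.097
TCP+19 in carton: l 186.1 h 54.6 lat 1.0
TCP+36 in carton: l 203.1 h 55.1 lat 1.0
R 210.4 phi 103.5 phi0 15.2
11.0 -0.2 1.7 -0.010 49.5; 10.5 0.0 3.4 0.000 49.5; 10.3 -0.0 4.0 0.000 49.5; 10.1 0.0 4.5 0.000 49.5; 9.8 -0.0 5.0 0.000 49.5; 9.5 0.0 5.5 0.000 49.5; 9.2 0.0 6.0 0.000 49.5; 8.9 -0.0 6.5 0.000 49.5
```

View pics/o14.png

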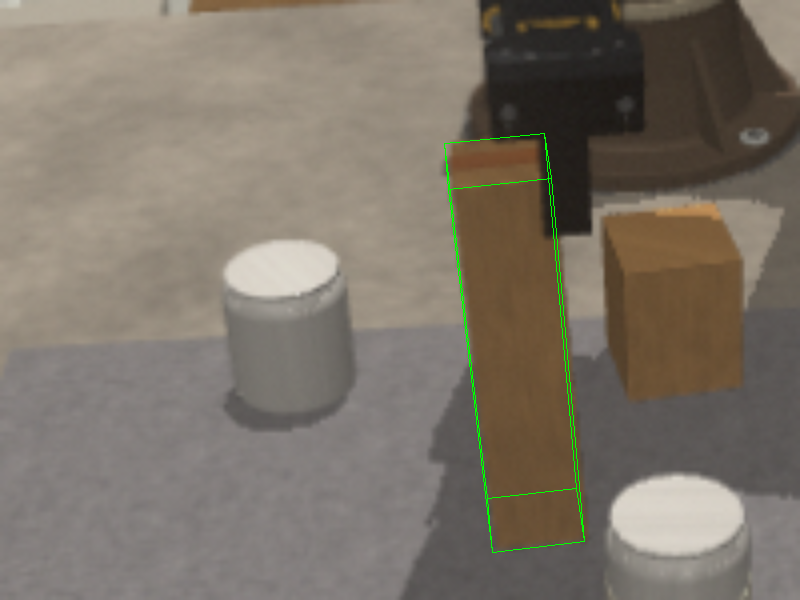

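Nearly upright at 88–89°. I'll open the fingers slightly so it stands free for a moment, then regrip on the trailing side ready to lay it down.

Call:
send_rows(plan="0 0 0 0 52; 0 0 0 0 56; 0 0 0 0 64; 0 0 0 0 66; 0 0 0 0 66; 0 0 0 0 66")

```text
t: 13.55
eef_pos: [498.0, -73.2, 166.6]
tcp_rot: [3.128, -0.001, 1.585]
ft_force: [0.1, -0.2, 0.0]
opening: 0.693
```

```bash
python3 - <<'E'
from chk import *
chk((498,-121),np.radians(91.45),90,"o15.png",crop=(80,100,280,250))
q=eyes.read_camera("wrist"); save(q,"w15.png")
E
```

```text
13.6 [498.  -73.2 166.6] [ 3.128e+00 -1.000e-03  1.585e+00] F [ 0.5  0.3 -0.5] M [-0.13  0.06 -0.01] op 66.1
fit2 tilt 88.8 lift -1.4 P [ 498.  -121.1] cost 0.096
TCP+19 in carton: l 186.0 h 51.8 lat 1.2
TCP+36 in carton: l 203.0 h 52.1 lat 1.2
R 209.6 phi 103.2 phi0 14.4
10.6 -0.1 1.4 -0.011 49.5; 10.5 -0.0 3.3 0.000 49.5; 10.3 0.0 3.9 0.000 49.5; 10.0 -0.0 4.4 0.000 49.5; 9.8 -0.0 4.9 0.000 49.5; 9.5 0.0 5.4 0.000 49.5; 9.2 -0.0 5.9 0.000 49.5; 8.9 -0.0 6.4 0.000 49.5
```

View pics/o15.png

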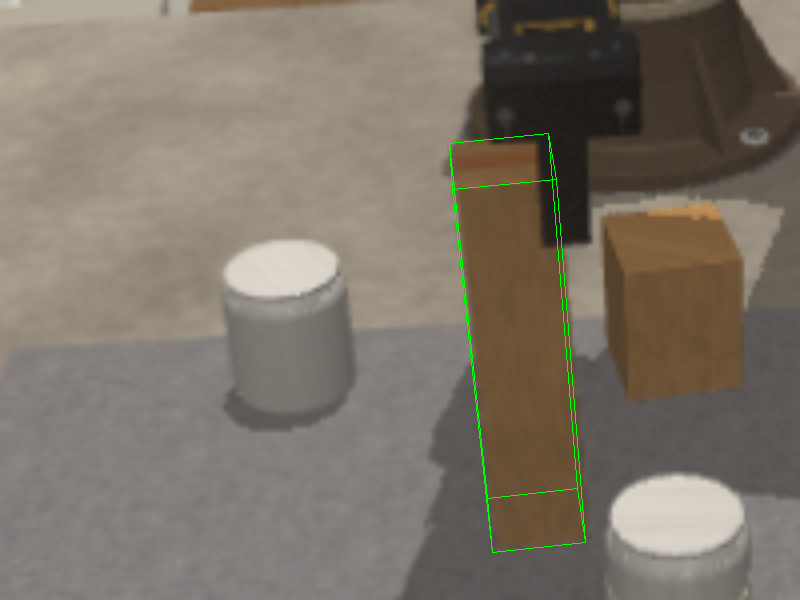

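View pics/w15.png

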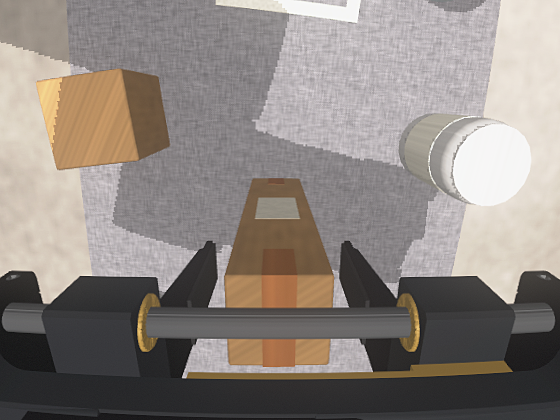

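The carton is standing free. The wrist view shows its top face at columns 225–334, rows 275–365. I'll measure the top and plan the regrip.

```bash
python3 - <<'E'
from h import *
p=eyes.read_camera("wrist")
for uv in [(225,275),(334,275),(229,364),(329,365)]: print(uv,at_z(p,*uv,220).round(1))
for uv in [(254,179),(300,179)]: print(uv,at_z(p,*uv,0).round(1))
s=rep()
# tape corner visible
for uv in [(217,4),(357,22)]: print(uv,at_z(p,*uv,0).round(1))
E
```

```text
(225, 275) [474.3 -67.4 220. ]
(334, 275) [522.9 -67.  220. ]
(229, 364) [ 474.5 -116.7  220. ]
(329, 365) [ 524.  -117.2  220. ]
(254, 179) [475.7 -72.4   0. ]
(300, 179) [524.  -71.9   0. ]
13.8 [498.  -73.2 166.6] [ 3.128e+00 -1.000e-03  1.585e+00] F [-0.1  0.5  0.2] M [-0.12  0.04  0.02] op 66.3
(217, 4) [441.1  95.4   0. ]
(357, 22) [573.8  82.1   0. ]
```

Call:
send_rows(plan="-12 0.5 -1 0 66; -12 0.5 -1 0 66; -11 0.5 0 0 66; 0 0 0 0 58; 0 0 0 0 48; 0 0 0 0 45; 0 0 0 0 45; 0 0 0 0 45")

```text
t: 14.6
eef_pos: [499.8, -112.1, 168.8]
tcp_rot: [3.128, -0.001, 1.584]
ft_force: [-0.5, -0.8, -0.0]
opening: 0.526
```

```bash
python3 - <<'E'
from h import *
s=rep()
E
```

```text
14.6 [ 499.8 -112.1  168.8] [ 3.128e+00 -1.000e-03  1.584e+00] F [-0.5 -0.8 -0. ] M [-0.23  0.08  0.05] op 50.0
```

Call:
send_rows(plan="0 -0.6 0 0.033 45; 0 -0.6 0 0.033 45; 0 0 0 0 47; 0 0 0 0 49.6; 0 0 0 0 49.6")

```text
t: 15.1
eef_pos: [498.0, -111.0, 168.8]
tcp_rot: [3.13, -0.002, 1.52]
ft_force: [-0.9, -0.1, 0.7]
opening: 0.524
```

```bash
cat > lay.py <<'E'
from h import *
def lay(P,ya,R,phis,g,zo=36,dz=0):
    s=env.state(); u=np.array([np.cos(ya),np.sin(ya)]); e=s["eef_pos"]
    lat=(e[:2]-np.array(P))@np.array([-u[1],u[0]]); 
    b=(np.array(P)-e[:2])@u; print("phi now",np.degrees(np.arctan2(e[2]+zo,b)).round(1),"R",np.hypot(e[2]+zo,b).round(1),"lat",lat.round(1),"yaw",np.degrees(s["tcp_rot"][2]).round(2))
    print(arc2(P,ya,R,phis,ya,g,(0,zo),dz))
E
python3 - <<'E'
from lay import *
rep(); lay((500.7,-70.5),np.radians(87),209,78.5+np.arange(1,9)*3,49.6)
q=eyes.read_camera("wrist"); save(q,"w16.png")
E
```

```text
15.1 [ 498.  -111.   168.8] [ 3.13e+00 -2.00e-03  1.52e+00] F [-0.9 -0.1  0.7] M [-0.23  0.31  0.03] op 49.9
phi now 78.8 R 208.8 lat 0.6 yaw 87.07
9.7 0.6 -1.9 0.001 49.6; 10.9 0.0 -1.3 0.000 49.6; 10.9 -0.0 -0.8 0.000 49.6; 10.9 0.0 -0.2 0.000 49.6; 10.9 -0.0 0.4 0.000 49.6; 10.9 0.0 1.0 0.000 49.6; 10.8 0.0 1.5 0.000 49.6; 10.7 -0.0 2.1 0.000 49.6
```

View pics/w16.png

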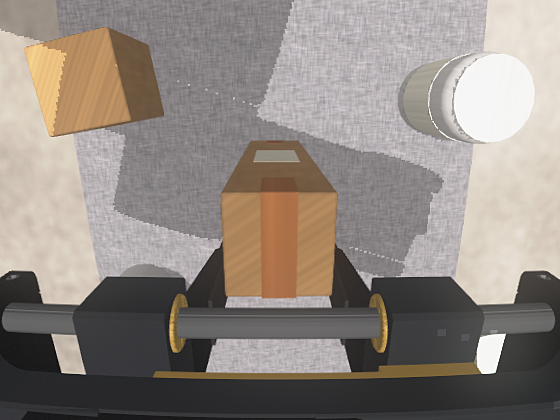

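Call:
send_rows(plan="8 0 -1.5 0 49.6; 8 0 -1 0 49.6; 8 0 -0.7 0 49.6; 8 0 -0.4 0 49.6; 8 0 0 0 49.6; 0 0 0 0 49.6")

```text
t: 15.75
eef_pos: [499.2, -66.3, 171.3]
tcp_rot: [3.133, -0.003, 1.521]
ft_force: [-0.7, -0.3, -5.4]
opening: 0.524
```

```bash
cat > chk2.py <<'E'
from h import *
def wireL(P,ya,th,lift=0):
    """carton laid over leading edge P: th=0 standing behind P, 90 laid in front"""
    return wire(P,ya,90,0) if False else [ (lambda a,h:None) ] 
def wire3(P,ya,th,lift=0):
    u=np.array([np.cos(ya),np.sin(ya)]); n=np.array([-u[1],u[0]]); t=np.radians(th); out=[]
    for l in(0,220):
        for k in(0,50): # k distance behind leading face
            uu=l*np.sin(t)-k*np.cos(t); zz=l*np.cos(t)+k*np.sin(t)
            for w in(-25,25): out.append([*(np.array(P)+u*uu+n*w),zz+lift])
    return out
def fit3(p,m,P,ya,th):
    u=np.array([np.cos(ya),np.sin(ya)]); W=lambda v:wire3(np.array(P)+u*v[0],ya,th+v[1],v[2])
    def cost(v):
        k=pmask(p,W(v)); return 1-(k&m).sum()/(k|m).sum()
    b=None
    for sc in(1,-1):
        r=minimize(cost,np.zeros(3),method="Nelder-Mead",options=dict(initial_simplex=np.vstack([np.zeros(3)]+[sc*e*8 for e in np.eye(3)]),xatol=.05,fatol=1e-5,maxiter=900))
        if b is None or r.fun<b.fun:b=r
    v=b.x; print("fit3 th %.1f lift %.1f P"%(th+v[1],v[2]),(np.array(P)+u*v[0]).round(1),"cost",round(b.fun,3)); return W(v),np.array(P)+u*v[0],th+v[1],v[2]
def chk(P,ya,th,name,crop,n=8,st=3.,g=49.6,zo=36):
    p=eyes.read_camera("scene"); s=rep(); m=cm(p); W,Pn,T,L=fit3(p,m,P,ya,th); overlay(p,[W],name,crop)
    u=np.array([np.cos(ya),np.sin(ya)]); e=s["eef_pos"]; b=(e[:2]-Pn)@u; t=np.radians(T); z=e[2]+zo-L
    print("c in carton: l %.1f k %.1f"%(b*np.sin(t)+z*np.cos(t),-b*np.cos(t)+z*np.sin(t)),"lat",((e[:2]-Pn)@np.array([-u[1],u[0]])).round(1))
    R=np.hypot(b,z); f0=np.degrees(np.arctan2(z,-b)); print("R",R.round(1),"phi",f0.round(1),"end phi",(f0+90-T).round(1))
    print(arc2(e[:2]-u*b,ya,R,f0+np.arange(1,n+1)*st,ya,g,(0,zo)))
E
python3 - <<'E'
from chk2 import *
chk((500.7,-70.5),np.radians(87),11,"o17.png",(80,80,320,260))
E
```

```text
15.8 [499.3 -66.8 171.3] [ 3.133e+00 -3.000e-03  1.521e+00] F [ 0.7  0.  -4.8] M [-0.05  0.07  0.05] op 50.0
fit3 th 2.0 lift 3.7 P [502.8 -30.5] cost 0.178
c in carton: l 202.2 k 43.5 lat 1.6
R 206.8 phi 79.9 end phi 167.9
11.4 -0.1 2.1 0.002 49.6; 10.8 -0.0 -1.1 0.000 49.6; 10.8 0.0 -0.5 0.000 49.6; 10.8 0.0 0.1 0.000 49.6; 10.8 -0.0 0.6 0.000 49.6; 10.8 0.0 1.2 0.000 49.6; 10.7 -0.0 1.8 0.000 49.6; 10.6 -0.0 2.3 0.000 49.6
```

View pics/o17.png

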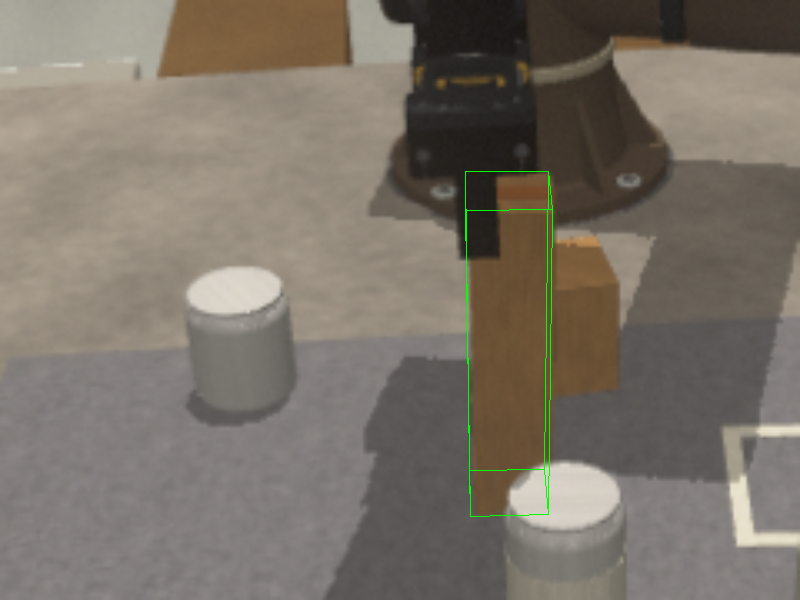

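The carton was lifted about 2–3 mm and carried roughly 40 mm forward upright, because I commanded too much rise and it never turned. I'll take it straight back to where pure pivoting would have left it, set it down, and repeat the tip-over without rising.

Call:
send_rows(plan="-8 0.3 0 0 49.6; -10 0.3 0.5 0 49.6; -10 0.3 0 0 49.6; -10 0.4 0 0 49.6; -10 0.4 0 0 49.6; -8 0.3 0 0 49.6; 0 0 2 0 49.6; 0 0 2 0 49.6")

```text
t: 16.7
eef_pos: [499.1, -132.8, 169.3]
tcp_rot: [3.13, 0.001, 1.518]
ft_force: [-8.3, -5.2, 27.7]
opening: 0.528
```

```bash
python3 - <<'E'
from chk2 import *
chk((500.7,-88),np.radians(87),0,"o18.png",(80,80,320,260))
E
```

```text
16.75 [ 499.  -132.8  169.4] [3.130e+00 1.000e-03 1.518e+00] F [-6.9 -3.4 19.6] M [-0.59  2.4   0.1 ] op 49.8
fit3 th 2.3 lift -2.1 P [500.3 -95.5] cost 0.114
c in carton: l 205.8 k 45.6 lat -0.6
R 210.8 phi 79.8 end phi 167.5
10.5 0.1 -3.7 -0.000 49.6; 11.0 -0.0 -1.1 0.000 49.6; 11.0 0.0 -0.5 0.000 49.6; 11.0 -0.0 0.1 0.000 49.6; 11.0 -0.0 0.6 0.000 49.6; 11.0 0.0 1.2 0.000 49.6; 10.9 -0.0 1.8 0.000 49.6; 10.8 -0.0 2.3 0.000 49.6
```

View pics/o18.png

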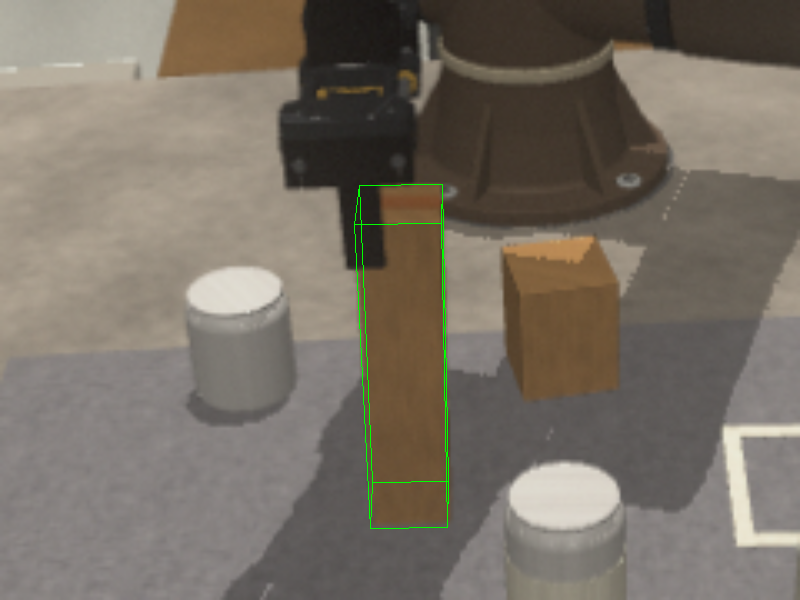

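Call:
send_rows(plan="5 0 -0.5 0 49.8; 6 0 -0.5 0 49.8; 6 0 -0.5 0 49.8")

```text
t: 17.15
eef_pos: [499.7, -115.3, 171.5]
tcp_rot: [3.129, 0.001, 1.517]
ft_force: [-0.4, -0.3, -5.4]
opening: 0.531
```

```bash
python3 - <<'E'
from chk2 import *
chk((500.3,-95.5),np.radians(87),6,"o19.png",(80,80,320,260))
E
```

```text
17.2 [ 499.7 -114.5  171.5] [3.129e+00 1.000e-03 1.517e+00] F [-0.2  1.7 -4.6] M [0.11 0.11 0.04] op 49.8
fit3 th 2.8 lift 0.0 P [501.1 -80.1] cost 0.119
c in carton: l 205.6 k 44.4 lat -0.3
R 210.3 phi 80.6 end phi 167.8
11.7 -0.2 -1.5 -0.000 49.6; 11.0 -0.0 -0.9 0.000 49.6; 11.0 -0.0 -0.4 0.000 49.6; 11.0 0.0 0.2 0.000 49.6; 11.0 -0.0 0.8 0.000 49.6; 10.9 -0.0 1.4 0.000 49.6; 10.8 -0.0 1.9 0.000 49.6; 10.7 0.0 2.5 0.000 49.6
```

View pics/o19.png

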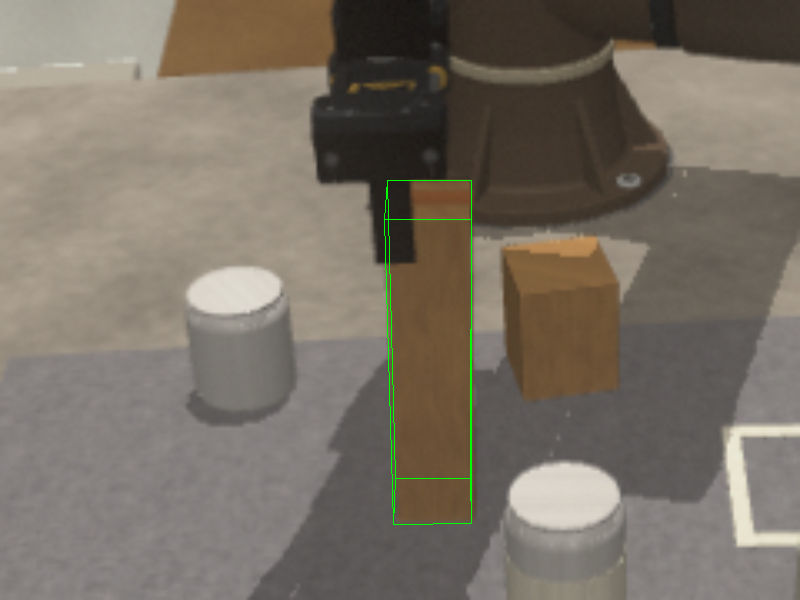

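The grip still carries it instead of letting it turn. I'll set it down, release, and regrip with just the fingertips at the top of the leading edge. That leaves little friction patch and a long lever. Then I'll tip it while pressing lightly, so bench friction holds the pivot edge.

Call:
send_rows(plan="-7 0 0 0 49.7; 0 0 1.5 0 49.7; 0 0 0.5 0 52; 0 0 0 0 58; 0 0 0 0 66; 0 0 0 0 66; 0 0 -18 0 66; 0 0 -17 0 66")

```text
t: 18.1
eef_pos: [499.6, -124.1, 204.8]
tcp_rot: [3.129, 0.002, 1.518]
ft_force: [-1.0, 0.4, -0.5]
opening: 0.692
```

```bash
python3 - <<'E'
from chk2 import *
chk((500.8,-87),np.radians(87),0,"o20.png",(80,80,320,260))
q=eyes.read_camera("wrist"); save(q,"w20.png")
E
```

```text
18.15 [ 500.4 -124.4  207.3] [3.125e+00 3.000e-03 1.518e+00] F [-0.2 -0.3  2.1] M [-0.12  0.01  0.04] op 66.2
fit3 th -1.6 lift 1.8 P [500.5 -92.4] cost 0.067
c in carton: l 242.3 k 25.4 lat -1.6
R 243.6 phi 82.5 end phi 174.0
12.5 0.5 -2.0 -0.001 49.6; 12.7 -0.0 -0.7 0.000 49.6; 12.8 0.0 -0.0 0.000 49.6; 12.7 -0.0 0.7 0.000 49.6; 12.7 -0.0 1.3 0.000 49.6; 12.6 0.0 2.0 0.000 49.6; 12.5 -0.0 2.6 0.000 49.6; 12.3 -0.0 3.3 0.000 49.6
```

View pics/w20.png

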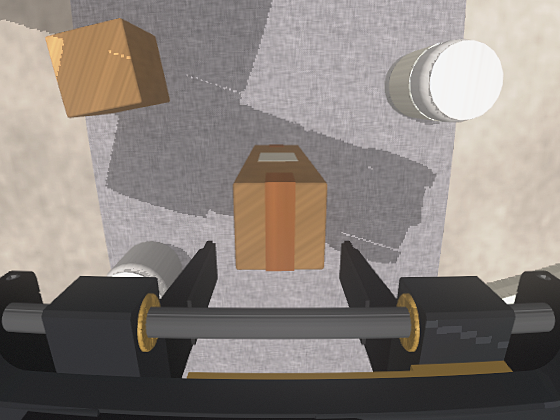

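Standing free. The top face is at columns 233–326, rows 182–270. I'll measure it.

```bash
python3 - <<'E'
from h import *
p=eyes.read_camera("wrist")
for uv in [(233,182),(326,182),(235,270),(325,270)]: print(uv,at_z(p,*uv,220).round(1))
for uv in [(257,145.5),(298,145.5)]: print(uv,at_z(p,*uv,0).round(1))
rep()
E
```

```text
(233, 182) [479. -83. 220.]
(326, 182) [527.2 -85.7 220. ]
(235, 270) [ 475.5 -133.5  220. ]
(325, 270) [ 526.1 -136.5  220. ]
(257, 145.5) [481.1 -92.4   0. ]
(298, 145.5) [527.3 -94.9   0. ]
18.35 [ 499.4 -124.   203.8] [3.129e+00 2.000e-03 1.518e+00] F [-0.3 -0.2 -0.7] M [-0.11  0.09 -0.02] op 65.9
```

Call:
send_rows(plan="11 0.5 0 0 66; 11 0.5 0 0 66; 11 0.5 0 0 66; 0 0 0 0 58; 0 0 0 0 49; 0 0 0 0 48; 0 0 0 0 48")

```text
t: 19.05
eef_pos: [502.2, -87.1, 201.3]
tcp_rot: [3.132, 0.001, 1.519]
ft_force: [-0.9, -0.7, 0.5]
opening: 0.508
```

```bash
python3 - <<'E'
from chk2 import *
chk((500.8,-91),np.radians(87),0,"o21.png",(120,80,280,200),zo=8)
E
```

```text
19.1 [502.2 -87.2 201.4] [3.132e+00 1.000e-03 1.519e+00] F [ 0.3 -0.1  0.1] M [-0.09  0.04  0.  ] op 48.4
fit3 th 1.5 lift 0.1 P [500.7 -92.3] cost 0.077
c in carton: l 209.3 k 0.3 lat -1.2
R 209.3 phi 91.4 end phi 179.9
11.0 0.0 0.7 0.000 49.6; 10.9 -0.0 1.1 0.000 49.6; 10.8 -0.0 1.7 0.000 49.6; 10.7 0.0 2.3 0.000 49.6; 10.6 0.0 2.8 0.000 49.6; 10.4 0.0 3.4 0.000 49.6; 10.2 -0.0 3.9 0.000 49.6; 10.0 -0.0 4.4 0.000 49.6
```

View pics/o21.png

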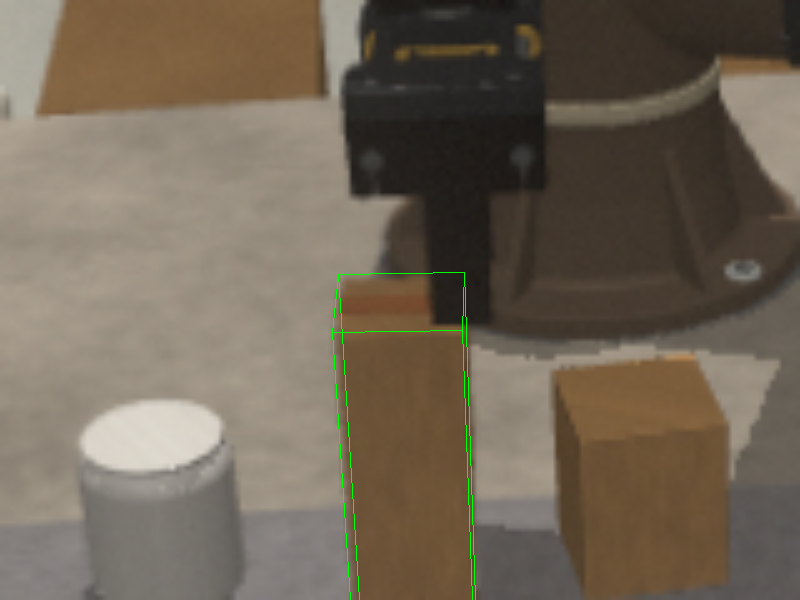

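The fingers closed to 48.4 mm without touching the carton. With the jaws at about 50 mm the tips sit roughly 20 mm higher than the TCP figure, which also explains the earlier offset rotation centre. I'll reopen, lower and regrip.

Call:
send_rows(plan="0 0 0 0 58; 0 0 0 0 66; -1 0 7 0 66; -2 0 8 0 66; 0 0 0 0 58; 0 0 0 0 48; 0 0 0 0 48; 0 0 0 0 49")

```text
t: 20.0
eef_pos: [501.9, -91.1, 184.5]
tcp_rot: [3.133, 0.001, 1.518]
ft_force: [-0.2, -0.3, -0.6]
opening: 0.522
```

```bash
python3 - <<'E'
from chk2 import *
chk((500.8,-91),np.radians(87),0,"o22.png",(120,80,280,200),zo=28)
E
```

```text
20.05 [501.9 -91.1 184.5] [3.133e+00 1.000e-03 1.518e+00] F [-0.2 -0.7 -1.2] M [-0.17  0.03 -0.01] op 49.6
fit3 th -0.1 lift 0.2 P [500.8 -91. ] cost 0.076
c in carton: l 212.4 k -0.3 lat -1.1
R 212.4 phi 90.0 end phi 180.1
11.1 0.0 0.5 -0.001 49.6; 11.1 -0.0 0.9 0.000 49.6; 11.0 0.0 1.4 0.000 49.6; 10.9 -0.0 2.0 0.000 49.6; 10.8 -0.0 2.6 0.000 49.6; 10.7 0.0 3.2 0.000 49.6; 10.5 -0.0 3.7 0.000 49.6; 10.3 -0.0 4.3 0.000 49.6
```

View pics/o22.png

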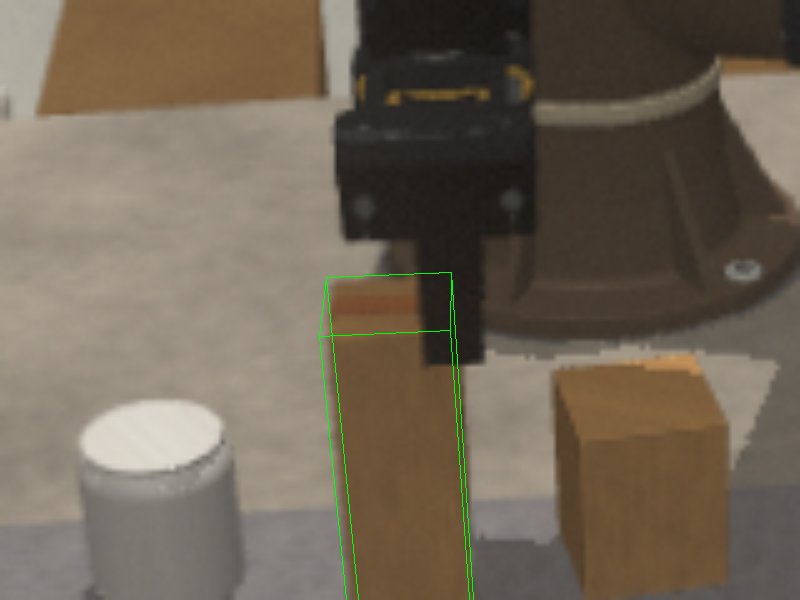

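Call:
send_rows(plan="0 0 2 0 49.4; 5 0 1.5 0 49.4; 6 0 1.5 0 49.4; 6 0 1.5 0 49.4")

```text
t: 20.55
eef_pos: [505.0, -75.5, 183.6]
tcp_rot: [3.124, 0.005, 1.517]
ft_force: [-2.2, -0.1, 9.1]
opening: 0.524
```

```bash
python3 - <<'E'
from chk2 import *
chk((500.8,-91),np.radians(87),5,"o23.png",(80,80,320,260),zo=28)
E
```

```text
20.6 [505.  -74.8 183.6] [3.124 0.004 1.518] F [-1.4 -0.2 11.2] M [-0.33  0.62 -0.03] op 49.5
fit3 th 4.4 lift -2.5 P [500.7 -92.2] cost 0.075
c in carton: l 214.8 k -1.0 lat -3.4
R 214.8 phi 94.7 end phi 180.3
11.6 -0.1 -1.2 -0.000 49.6; 11.1 0.0 1.8 0.000 49.6; 11.0 -0.0 2.4 0.000 49.6; 10.8 0.0 2.9 0.000 49.6; 10.7 -0.0 3.5 0.000 49.6; 10.5 0.0 4.1 0.000 49.6; 10.3 -0.0 4.6 0.000 49.6; 10.0 0.0 5.1 0.000 49.6
```

View pics/o23.png

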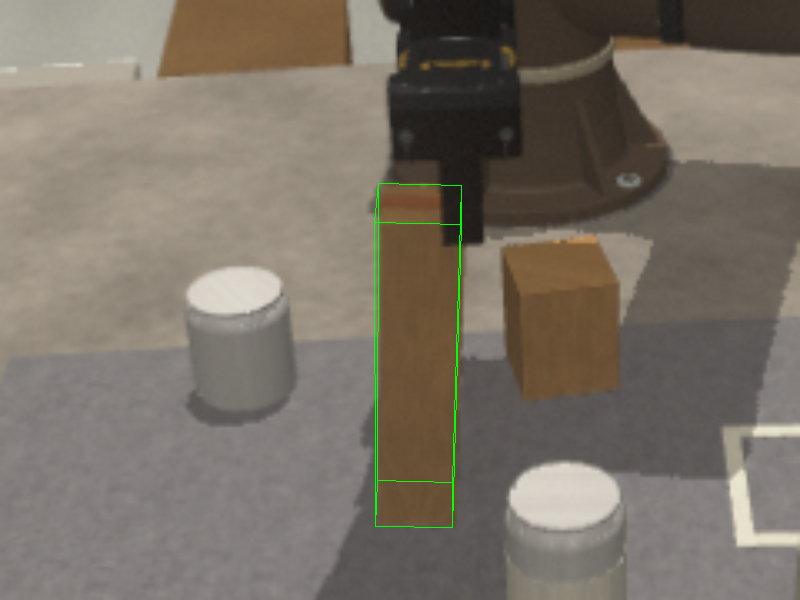

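Pressing at about 10 N works: the carton is at 4.4° with the pivot edge fixed. Continuing.

Call:
send_rows(plan="6 -0.5 1.5 0 49.4; 7 -0.5 1.6 0 49.4; 7 -0.5 1.8 0 49.4; 7 -0.5 2.0 0 49.4")

```text
t: 21.1
eef_pos: [506.0, -48.5, 180.2]
tcp_rot: [3.118, 0.007, 1.518]
ft_force: [-0.6, 0.3, 5.9]
opening: 0.521
```

```bash
python3 - <<'E'
from chk2 import *
chk((500.8,-91),np.radians(87),12,"o24.png",(80,80,320,260),zo=28)
E
```

```text
21.15 [505.9 -47.7 180. ] [3.118 0.006 1.518] F [-1.3  1.7  6.3] M [-0.13  0.23  0.01] op 49.7
fit3 th 10.5 lift -2.6 P [500.8 -90.9] cost 0.11
c in carton: l 215.0 k -4.2 lat -2.9
R 215.0 phi 101.7 end phi 181.1
11.6 -0.1 0.0 0.000 49.6; 10.8 0.0 3.1 0.000 49.6; 10.6 -0.0 3.7 0.000 49.6; 10.4 0.0 4.2 0.000 49.6; 10.2 -0.0 4.8 0.000 49.6; 9.9 -0.0 5.3 0.000 49.6; 9.6 -0.0 5.8 0.000 49.6; 9.3 0.0 6.3 0.000 49.6
```

View pics/o24.png

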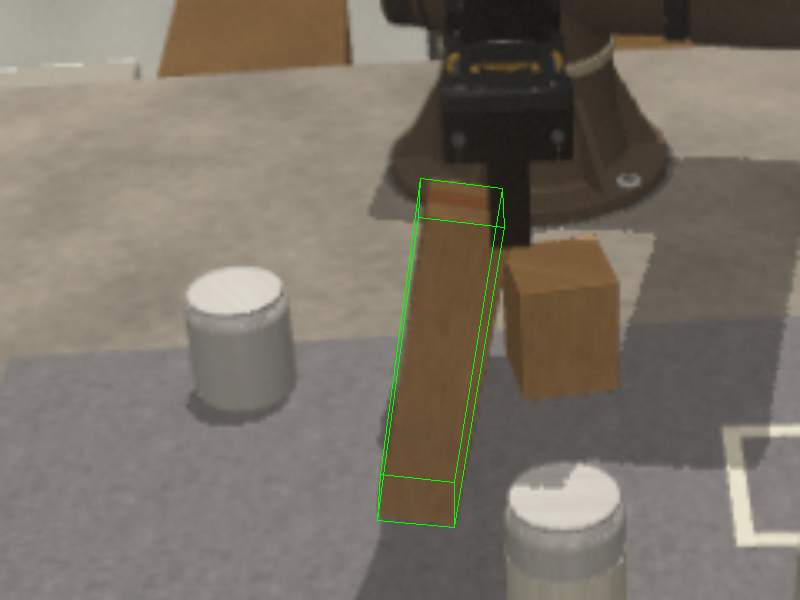

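Call:
send_rows(plan="6 -0.5 2.2 0 49.2; 7 -0.5 2.4 0 49.2; 7 -0.5 2.6 0 49.2; 7 -0.5 2.9 0 49.2")

```text
t: 21.65
eef_pos: [507.1, -20.8, 172.9]
tcp_rot: [3.112, 0.007, 1.518]
ft_force: [0.1, 1.5, 5.7]
opening: 0.518
```

```bash
python3 - <<'E'
from chk2 import *
chk((500.8,-91),np.radians(87),18,"o25.png",(80,80,320,260),zo=28)
E
```

```text
21.7 [507.1 -20.  172.6] [3.112 0.007 1.519] F [-1.   1.7  5.6] M [-0.01  0.14  0.05] op 49.7
fit3 th 19.0 lift -1.9 P [500.8 -91.1] cost 0.075
c in carton: l 214.7 k -1.6 lat -2.5
R 214.7 phi 109.4 end phi 180.4
11.1 -0.1 2.4 0.001 49.6; 10.3 0.0 4.6 0.000 49.6; 10.0 -0.0 5.1 0.000 49.6; 9.7 0.0 5.6 0.000 49.6; 9.4 0.0 6.1 0.000 49.6; 9.1 -0.0 6.6 0.000 49.6; 8.7 -0.0 7.1 0.000 49.6; 8.4 -0.0 7.5 0.000 49.6
```

View pics/o25.png

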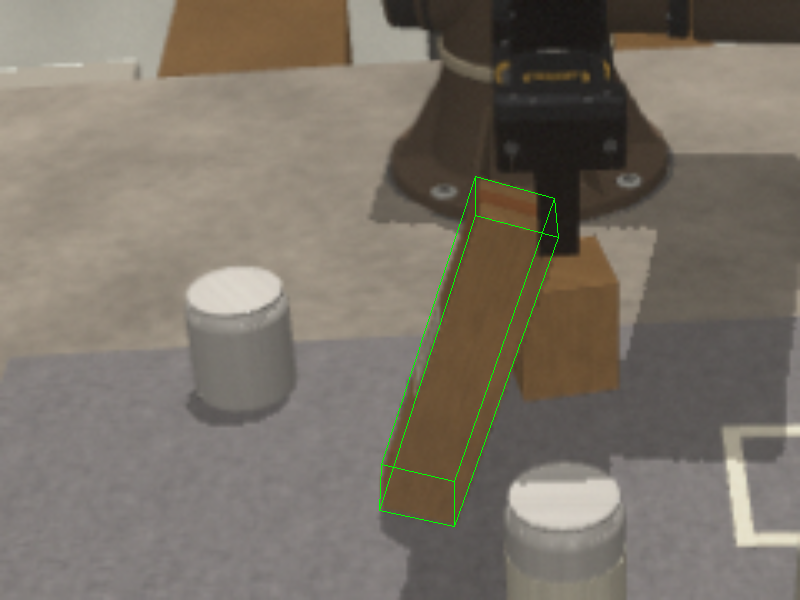

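Call:
send_rows(plan="8 -0.4 3 0 49.2; 8.5 -0.4 3.6 0 49.2; 8.5 -0.4 4.1 0 49.2; 8.5 -0.4 4.7 0 49.2; 8.5 -0.4 5.3 0 49.2; 8 -0.4 5.6 0 49.2")

```text
t: 22.4
eef_pos: [509.2, 33.8, 146.1]
tcp_rot: [3.108, 0.006, 1.519]
ft_force: [-0.0, 3.4, 3.5]
opening: 0.521
```

```bash
python3 - <<'E'
from chk2 import *
chk((500.8,-91),np.radians(87),32,"o26.png",(100,90,320,255),zo=28)
E
```

```text
22.45 [509.   34.7 145.3] [3.109 0.006 1.519] F [0.5 5.4 6.8] M [ 0.61 -0.1   0.2 ] op 49.4
fit3 th 36.0 lift 0.0 P [500.7 -92.5] cost 0.062
c in carton: l 215.1 k -1.2 lat -1.6
R 215.1 phi 126.3 end phi 180.3
9.8 -0.2 7.6 0.001 49.6; 8.5 0.0 7.4 0.000 49.6; 8.1 0.0 7.8 0.000 49.6; 7.7 0.0 8.2 0.000 49.6; 7.3 -0.0 8.6 0.000 49.6; 6.8 -0.0 9.0 0.000 49.6; 6.3 -0.0 9.3 0.000 49.6; 5.8 -0.0 9.6 0.000 49.6
```

View pics/o26.png

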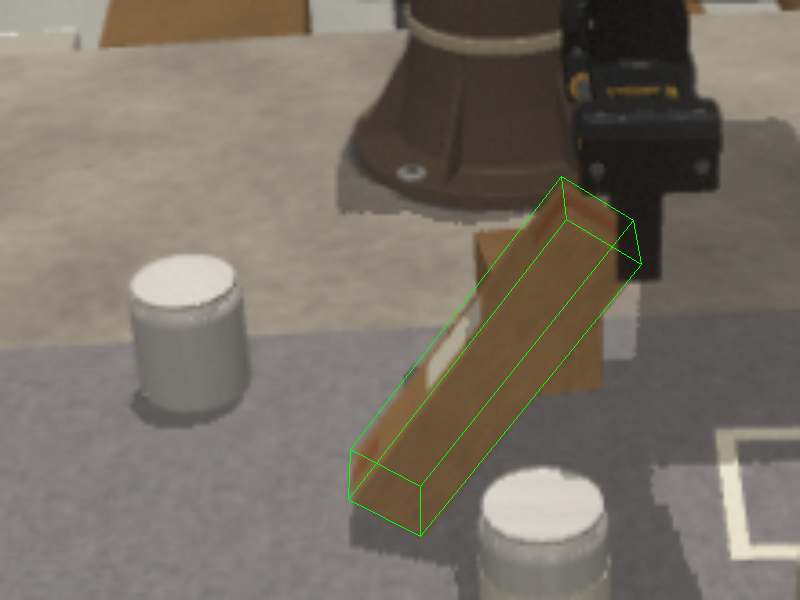

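Call:
send_rows(plan="8 -0.4 6.5 0 49.2; 8 -0.4 7.2 0 49.2; 7.7 -0.4 7.7 0 49.2; 7.3 -0.4 8.1 0 49.2; 7 -0.3 8.5 0 49.2; 6.5 -0.3 8.8 0 49.2; 6 -0.3 9.2 0 49.2")

```text
t: 23.25
eef_pos: [512.0, 89.9, 85.9]
tcp_rot: [3.106, 0.004, 1.52]
ft_force: [0.2, 3.3, 1.7]
opening: 0.524
```

```bash
python3 - <<'E'
from chk2 import *
chk((500.8,-91),np.radians(87),60,"o27.png",(120,100,340,265),zo=28)
E
```

```text
23.3 [511.4  90.5  84.5] [3.108 0.004 1.52 ] F [ 0.2  3.7 -0.1] M [ 0.18 -0.11  0.2 ] op 49.5
fit3 th 57.3 lift -2.5 P [500.7 -93.3] cost 0.093
c in carton: l 217.1 k -2.6 lat -1.1
R 217.1 phi 148.0 end phi 180.7
6.6 -0.3 8.5 0.002 49.6; 5.2 0.0 10.1 0.000 49.6; 4.7 -0.0 10.3 0.000 49.6; 4.2 0.0 10.6 0.000 49.6; 3.6 -0.0 10.8 0.000 49.6; 3.0 0.0 11.0 0.000 49.6; 2.5 -0.0 11.1 0.000 49.6; 1.9 0.0 11.2 0.000 49.6
```

View pics/o27.png

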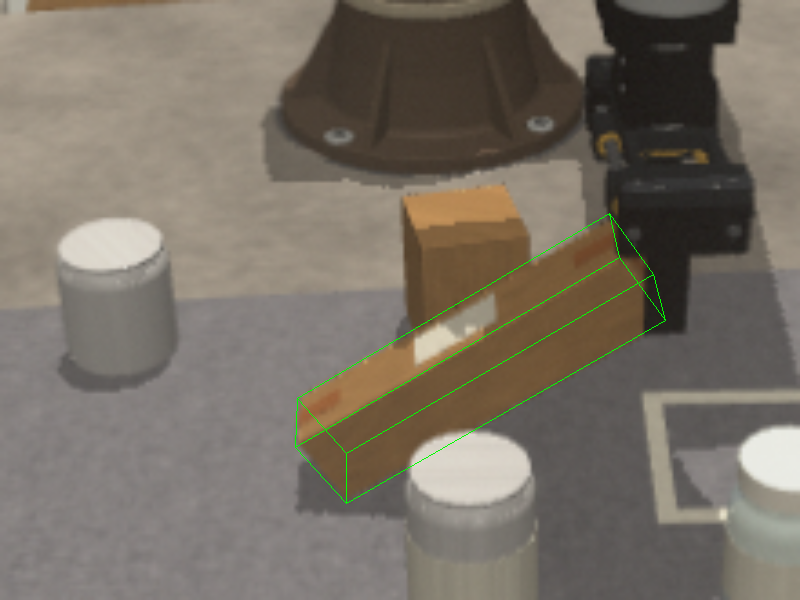

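Call:
send_rows(plan="5 -0.5 9 0 49.2; 4.5 -0.4 9.5 0 49.2; 4 -0.4 10 0 49.2; 3.5 -0.4 10 0 49.2; 3 -0.4 10 0 49.2; 2.5 -0.3 10 0 49.2; 0 0 0 0 49.2")

```text
t: 24.1
eef_pos: [512.1, 113.2, 20.9]
tcp_rot: [3.109, 0.005, 1.52]
ft_force: [1.4, 1.4, -0.6]
opening: 0.523
```

```bash
python3 - <<'E'
from chk2 import *
chk((500.8,-91),np.radians(87),76,"o28.png",(120,100,340,265),zo=28)
E
```

```text
24.15 [512.3 113.1  21.5] [3.108 0.005 1.52 ] F [-0.3  1.2 -1.6] M [-0.11  0.12  0.03] op 50.0
fit3 th 77.4 lift -1.6 P [ 500.1 -104.6] cost 0.189
c in carton: l 223.9 k 2.2 lat -0.8
R 223.9 phi 166.8 end phi 179.4
2.6 -0.2 10.7 0.001 49.6; 1.8 0.0 11.6 0.000 49.6; 1.2 -0.0 11.7 0.000 49.6; 0.6 0.0 11.7 0.000 49.6; -0.1 -0.0 11.7 0.000 49.6; -0.7 -0.0 11.7 0.000 49.6; -1.3 0.0 11.7 0.000 49.6; -1.9 -0.0 11.6 0.000 49.6
```

View pics/o28.png

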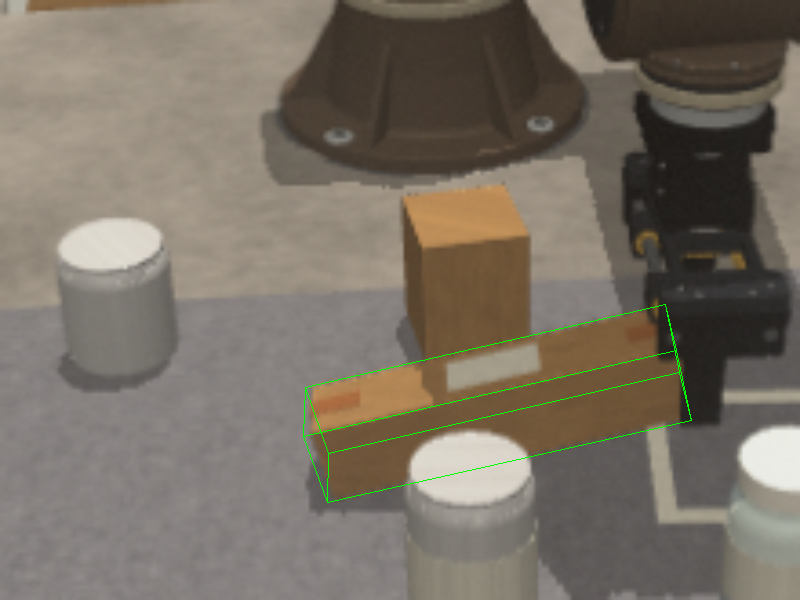

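Call:
send_rows(plan="0.5 -0.2 8 0 49.2; 0 -0.2 8 0 49.2; 0 -0.2 7 0 49.2; 0 0 0 0 49.2")

```text
t: 24.65
eef_pos: [513.6, 113.1, -1.4]
tcp_rot: [3.105, 0.005, 1.519]
ft_force: [0.2, 1.0, 0.3]
opening: 0.522
```

```bash
python3 - <<'E'
from chk2 import *
p=eyes.read_camera("scene"); rep(); ya=np.radians(87)
overlay(p,[wire3((500.8,-93),ya,86),wire3((500.8,-93),ya,90)],"o29.png",(120,100,340,265))
E
```

```text
24.7 [513.6 113.1  -1.1] [3.105 0.005 1.519] F [-0.1  0.4 -0.8] M [-0.38  0.15 -0.  ] op 49.9
```

View pics/o29.png

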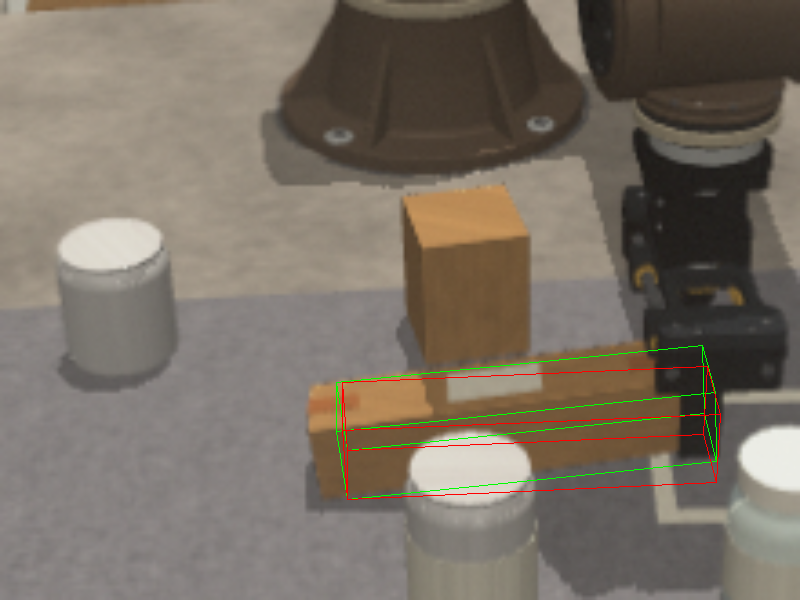

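Call:
send_rows(plan="0 0 6 0 49.2; 0 0 5 0 49.2; 0 0 3 0 49.2; 0 0 0 0 49.2")

```text
t: 25.1
eef_pos: [514.4, 113.1, -16.0]
tcp_rot: [3.104, 0.005, 1.519]
ft_force: [1.5, 2.8, -0.4]
opening: 0.52
```

```bash
python3 - <<'E'
from chk2 import *
p=eyes.read_camera("scene"); rep(); ya=np.radians(87)
overlay(p,[wire3((500.8,-107),ya,87),wire3((500.8,-107),ya,90)],"o30.png",(120,100,340,265))
E
```

```text
25.15 [514.5 113.  -15.9] [3.104 0.005 1.519] F [0.2 2.1 0.1] M [-0.26  0.14  0.07] op 49.9
```

View pics/o30.png

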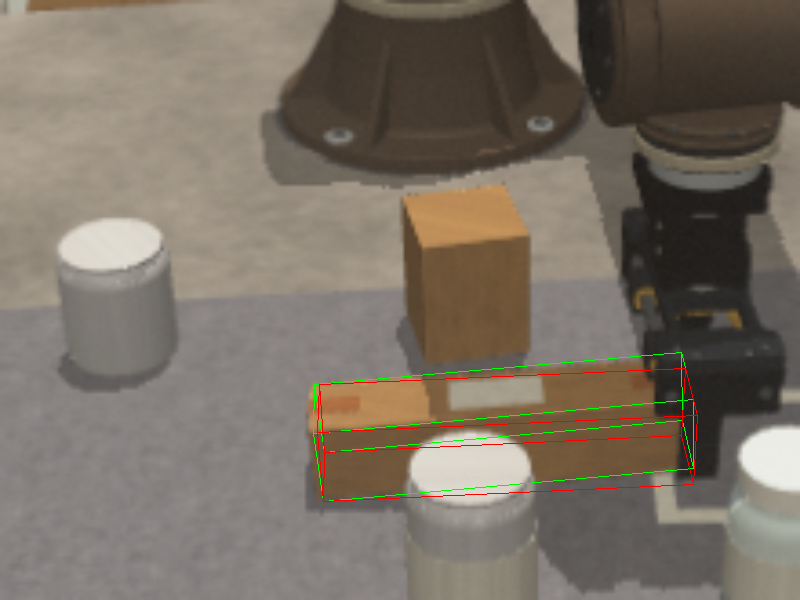

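Call:
send_rows(plan="0 0 2.5 0 49.2; 0 0 2 0 49.4; 0 0 0 0 50; 0 0 0 0 51; 0 0 0 0 54; 0 0 0 0 60; 0 0 0 0 66; 0 0 0 0 66")

```text
t: 25.95
eef_pos: [514.8, 112.5, -20.4]
tcp_rot: [3.103, 0.004, 1.518]
ft_force: [-0.5, -0.2, -0.3]
opening: 0.686
```

```bash
python3 - <<'E'
from chk2 import *
p=eyes.read_camera("scene"); rep(); ya=np.radians(87)
overlay(p,[wire3((500.8,-108),ya,90)],"o31.png",(120,100,340,265))
q=eyes.read_camera("wrist"); save(q,"w31.png")
E
```

```text
26.0 [514.8 112.5 -20.4] [3.104 0.004 1.518] F [-0.2  0.1  0.5] M [-0.06  0.09  0.03] op 65.7
```

View pics/o31.png

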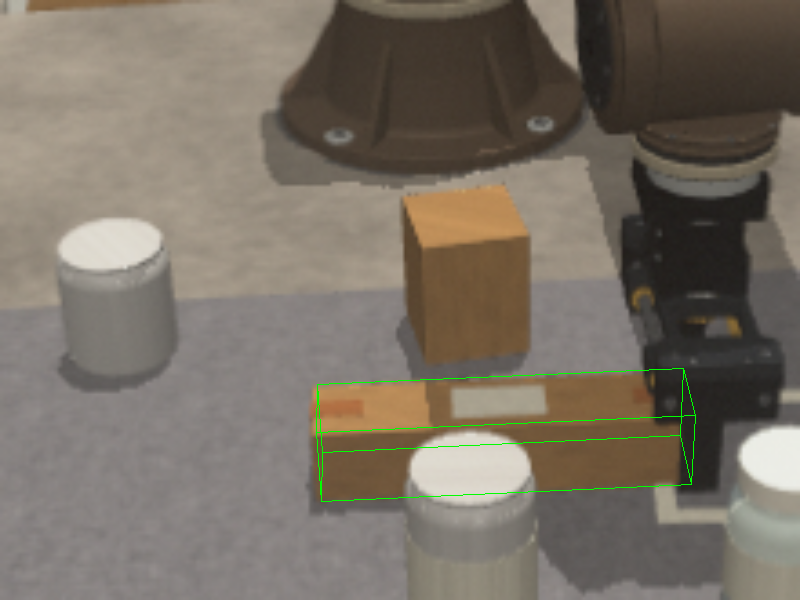

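The carton is lying flat with the fingers open. I'll lift clear, move to the rear end and measure with the wrist and top cameras.

Call:
send_rows(plan="0 0 -20 0 80; 0 0 -40 0 80; 0 0 -40 0 80; 0 0 -40 0 80; -35 0 -20 0 80; -45 0 0 0 80; -45 0 0 0 80; -45 0 0 0 80")

```text
t: 26.85
eef_pos: [499.7, -57.1, 147.6]
tcp_rot: [3.102, 0.006, 1.527]
ft_force: [0.9, 0.6, 0.2]
opening: 0.842
```

Call:
send_rows(plan="-35 -5 0 0 80; -10 -2 0 0 80; 0 0 0 0 80; 0 0 0 0 80")

```text
t: 27.25
eef_pos: [489.8, -107.2, 148.0]
tcp_rot: [3.101, 0.006, 1.521]
ft_force: [-0.1, 0.1, 0.2]
opening: 0.843
```

```bash
python3 - <<'E'
from chk2 import *
eyes.read_camera("wrist")
q=eyes.read_camera("wrist"); save(q,"w32.png"); rep()
t=eyes.read_camera("top"); save(t,"t32.png")
E
```

```text
27.35 [ 489.9 -106.7  148. ] [3.101 0.006 1.522] F [-0.7 -0.4  0.1] M [-0.11  0.1   0.04] op 80.1
```

View pics/w32.png

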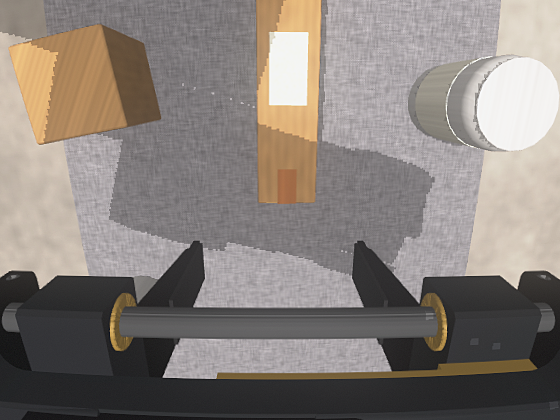

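View pics/t32.png

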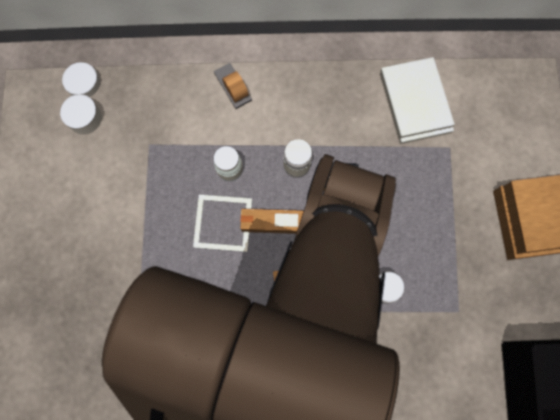

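```bash
python3 - <<'E'
from chk2 import *
q=eyes.read_camera("wrist");t=eyes.read_camera("top")
im=q["image"].astype(int)
for v in (10,150,190):
    d=im[v,:,0]-im[v,:,2]; k=[i for i in range(235,345) if d[i]>40]; print(v,min(k),max(k)+1,at_z(q,min(k),v,50).round(1),at_z(q,max(k)+1,v,50).round(1))
col=im[195:212,270]; print([(195+i,c.tolist()) for i,c in enumerate(col)][4:13])
for uv in [(258,203),(316,203)]: print(at_z(q,*uv,50).round(1))
print("label",[at_z(q,*uv,50).round(1) for uv in[(270,32),(307,32),(269,105),(306,105)]])
print("top front",[at_z(t,*uv,50).round(1) for uv in[(240.5,208.5),(240.5,231)]])
# front end edge by color along rows
im=t["image"].astype(int); 
for v in(213,220,227): print(v,[ (c,im[v,c].tolist()) for c in range(236,246)])
E
```

```text
10 256 321 [484.9  40.7  50. ] [534.4  39.   50. ]
150 258 317 [480.1 -65.9  50. ] [529.1 -68.4  50. ]
190 258 315 [ 477.9 -100.    50. ] [ 526.8 -102.8   50. ]
[(199, [167, 129, 90]), (200, [167, 130, 90]), (201, [169, 130, 90]), (202, [160, 121, 81]), (203, [125, 113, 108]), (204, [123, 120, 123]), (205, [126, 121, 122]), (206, [132, 127, 129]), (207, [135, 130, 130])]
[ 477.2 -111.6   50. ]
[ 527.5 -114.6   50. ]
label [array([494.7,  24.5,  50. ]), array([523.2,  23.4,  50. ]), array([491.1, -30.2,  50. ]), array([520.8, -31.6,  50. ])]
top front [array([535.4, 106. ,  50. ]), array([480.4, 106.5,  50. ])]
213 [(236, [133, 128, 133]), (237, [133, 128, 132]), (238, [134, 129, 132]), (239, [134, 125, 128]), (240, [150, 133, 122]), (241, [175, 140, 107]), (242, [185, 139, 91]), (243, [185, 136, 84]), (244, [184, 135, 84]), (245, [182, 133, 82])]
220 [(236, [132, 127, 130]), (237, [131, 125, 129]), (238, [131, 124, 127]), (239, [139, 124, 121]), (240, [154, 116, 98]), (241, [171, 109, 75]), (242, [179, 108, 64]), (243, [180, 107, 61]), (244, [180, 107, 61]), (245, [182, 108, 63])]
227 [(236, [129, 124, 128]), (237, [128, 124, 127]), (238, [126, 120, 124]), (239, [132, 120, 115]), (240, [149, 121, 99]), (241, [167, 124, 85]), (242, [175, 127, 79]), (243, [178, 130, 81]), (244, [179, 131, 80]), (245, [181, 131, 81])]
```

Call:
send_rows(plan="3 6.5 25 0 76; 3.4 7 30 0 76; 0 0 30 0 76; 0 0 20 0 76; 0 0 0 0 76; 0 0 0 0 76")

```text
t: 28.1
eef_pos: [510.8, -98.0, 41.5]
tcp_rot: [3.097, 0.007, 1.529]
ft_force: [1.0, 0.8, 0.7]
opening: 0.799
```

```bash
python3 - <<'E'
from chk2 import *
s=rep(); print(rows([[503.8,-101,-6]],[np.radians(87.1)],76))
q=eyes.read_camera("wrist"); save(q,"w33.png")
E
```

```text
28.1 [510.8 -98.   41.5] [3.097 0.007 1.529] F [1.  0.8 0.7] M [-0.1   0.08 -0.02] op 76.0
-3.3 -6.9 47.5 0.009 76
```

View pics/w33.png

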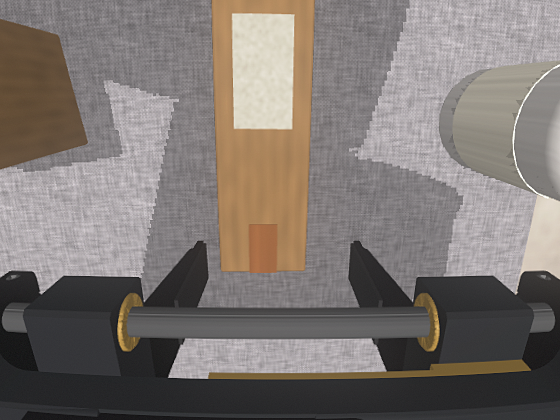

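Call:
send_rows(plan="-1 -4.5 15 0.005 76; -2 -4.5 18 0 76; 0 0 10 0 76; 0 0 0 0 76")

```text
t: 28.55
eef_pos: [506.5, -101.4, 2.2]
tcp_rot: [3.089, 0.009, 1.524]
ft_force: [-0.6, 0.6, -0.2]
opening: 0.799
```

```bash
python3 - <<'E'
from chk2 import *
s=rep(); print(rows([[503.8,-101,-6]],[np.radians(87.1)],76))
E
```

```text
28.55 [ 506.5 -101.4    2.2] [3.089 0.009 1.524] F [-0.6  0.6 -0.2] M [-0.1   0.14  0.01] op 76.0
0.3 -2.7 8.2 0.004 76
```

Call:
send_rows(plan="0 -3 7 0.004 76; 0 0 0 0 62; 0 0 0 0 52; 0 0 0 0 48; 0 0 0 0 48; 0 0 0 0 49.5")

```text
t: 29.15
eef_pos: [505.0, -101.5, -2.9]
tcp_rot: [3.086, 0.01, 1.521]
ft_force: [-0.9, -0.8, -2.6]
opening: 0.533
```

```bash
python3 - <<'E'
from chk import *
s=rep(); p=eyes.read_camera("scene"); overlay(p,[wire((513.1,107),np.radians(87.1),0)],"o34.png",(120,100,340,265)); save(p,"s34.png")
ya=np.radians(87.1); P=np.array([513.1,107]); u=np.array([np.cos(ya),np.sin(ya)]); b=(P-s["eef_pos"][:2])@u; print(b)
R=np.hypot(b,s["eef_pos"][2]+36); f=np.degrees(np.arctan2(s["eef_pos"][2]+36,b)); print(R,f)
print(arc2(s["eef_pos"][:2]+u*b,ya,R,f+np.arange(1,13)*2.5,ya,49.6,(0,36)))
E
```

```text
29.15 [ 505.  -101.5   -2.9] [3.086 0.01  1.521] F [-0.9 -0.8 -2.6] M [-0.15  0.18  0.12] op 50.7
208.66207123941322
211.27614693050663 9.022362682686916
1.7 -0.0 -9.1 0.000 49.6; 2.0 -0.0 -9.0 0.000 49.6; 2.4 -0.0 -8.9 0.000 49.6; 2.8 0.0 -8.8 0.000 49.6; 3.2 -0.0 -8.6 0.000 49.6; 3.6 0.0 -8.5 0.000 49.6; 3.9 -0.0 -8.3 0.000 49.6; 4.3 0.0 -8.2 0.000 49.6; 4.6 0.0 -8.0 0.000 49.6; 5.0 0.0 -7.8 0.000 49.6; 5.3 -0.0 -7.5 0.000 49.6; 5.6 0.0 -7.3 0.000 49.6
```

View pics/o34.png

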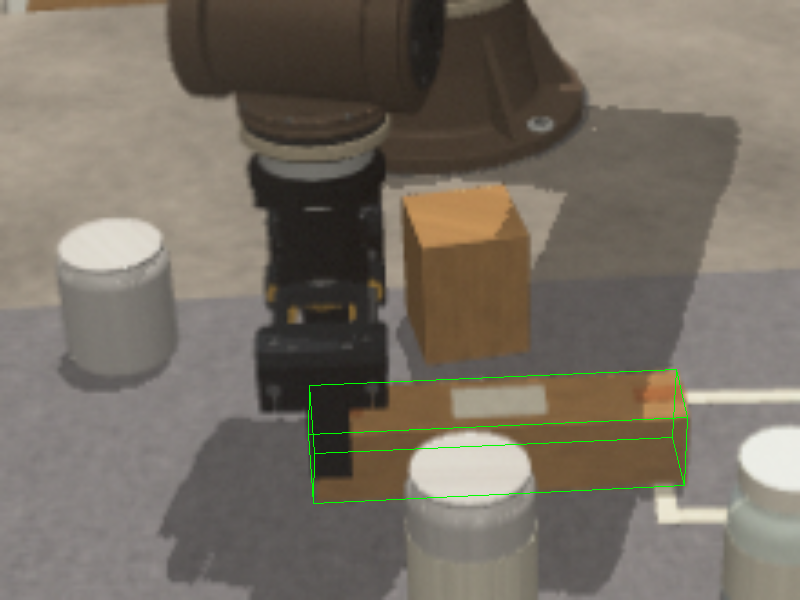

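Call:
send_rows(plan="2 0 -5 0 49.6; 2.8 0 -8 0 49.6; 3 0 -8.5 0 49.6; 3.4 0 -8.5 0 49.6; 3.8 0 -8.5 0 49.6; 0 0 0 0 49.6")

```text
t: 29.8
eef_pos: [503.1, -84.4, 38.9]
tcp_rot: [3.086, 0.01, 1.521]
ft_force: [-0.9, -0.2, -4.4]
opening: 0.524
```

```bash
cat > chk4.py <<'E'
from h import *
def unocc(p,m):
    m=m.copy(); ok=np.ones_like(m)
    for n in("tin_tall","jar"):
        for r in regions_of(n,p)[:1]:
            if r["confidence"]>.5: ok&=~cv2.dilate(r["pixels"].astype(np.uint8),np.ones((5,5))).astype(bool)
    return m,ok
def chk(P,ya,t,name,crop=(120,90,340,255),n=8,st=2.5,g=49.6,zo=36):
    p=eyes.read_camera("scene"); s=rep(); m=cm(p); m,ok=unocc(p,m)
    u=np.array([np.cos(ya),np.sin(ya)]); W=lambda v:wire(np.array(P)+u*v[0],ya,t+v[1],v[2])
    def cost(v):
        k=pmask(p,W(v)); return 1-(k&m&ok).sum()/((k|m)&ok).sum()+1e-4*v[2]**2
    b=None
    for sc in(1,-1):
        r=minimize(cost,np.zeros(3),method="Nelder-Mead",options=dict(initial_simplex=np.vstack([np.zeros(3)]+[sc*e*8 for e in np.eye(3)]),xatol=.05,fatol=1e-5,maxiter=900))
        if b is None or r.fun<b.fun:b=r
    v=b.x;Pn=np.array(P)+u*v[0];T=t+v[1];L=v[2]; print("fit tilt %.1f lift %.1f P"%(T,L),Pn.round(1),"cost",round(b.fun,3))
    overlay(p,[W(v)],name,crop); e=s["eef_pos"]; b=(Pn-e[:2])@u; z=e[2]+zo-max(L,0); th=np.radians(T)
    print("c in carton l %.1f h %.1f lat %.1f"%(b*np.cos(th)+z*np.sin(th),-b*np.sin(th)+z*np.cos(th),(Pn-e[:2])@np.array([-u[1],u[0]])))
    R=np.hypot(b,z);f=np.degrees(np.arctan2(z,b)); print("R %.1f phi %.1f end phi %.1f"%(R,f,f+90-T))
    print(arc2(e[:2]+u*b,ya,R,f+np.arange(1,n+1)*st,ya,g,(0,zo)))
E
python3 - <<'E'
from chk4 import *
chk((514,109),np.radians(87.1),12,"o35.png")
E
```

```text
29.85 [503.1 -84.5  38.5] [3.087 0.01  1.521] F [-0.8  0.1 -1.8] M [-0.17  0.09 -0.02] op 49.6
fit tilt 11.3 lift 0.1 P [514.3 114.7] cost 0.189
c in carton l 210.2 h 33.9 lat -1.1
R 212.9 phi 20.4 end phi 99.2
3.8 0.2 -9.5 -0.000 49.6; 3.8 -0.0 -8.5 0.000 49.6; 4.2 0.0 -8.3 0.000 49.6; 4.5 -0.0 -8.1 0.000 49.6; 4.9 -0.0 -7.9 0.000 49.6; 5.2 0.0 -7.7 0.000 49.6; 5.6 0.0 -7.5 0.000 49.6; 5.9 0.0 -7.2 0.000 49.6
```

View pics/o35.png

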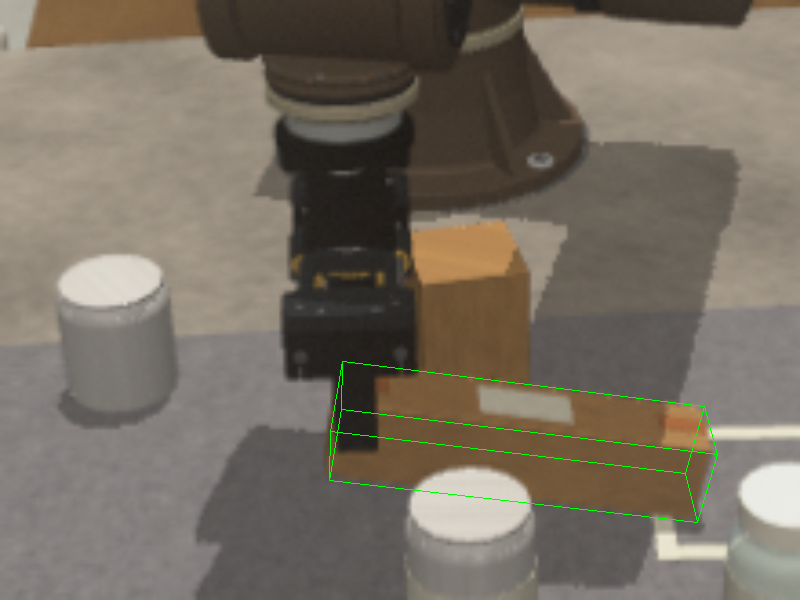

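Call:
send_rows(plan="4 0 -8 0 49.6; 4.8 0 -8.2 0 49.6; 5.2 0 -8 0 49.6; 5.5 0 -8 0 49.6; 5.8 0 -7.8 0 49.6; 6.2 0 -7.6 0 49.6; 0 0 0 0 49.6")

```text
t: 30.75
eef_pos: [501.2, -50.0, 88.5]
tcp_rot: [3.089, 0.01, 1.521]
ft_force: [-0.0, -0.3, -4.4]
opening: 0.525
```

```bash
python3 - <<'E'
from chk4 import *
chk((514.3,116),np.radians(87.1),26,"o36.png")
E
```

```text
30.8 [501.2 -50.2  88. ] [3.09 0.01 1.52] F [ 0.5  1.  -3.4] M [-0.02  0.02 -0.09] op 49.6
fit tilt 26.8 lift 3.5 P [514.3 115. ] cost 0.133
c in carton l 202.2 h 32.8 lat -4.7
R 204.8 phi 36.0 end phi 99.2
6.0 0.2 -4.5 -0.001 49.6; 5.7 -0.0 -6.9 0.000 49.6; 6.0 0.0 -6.6 0.000 49.6; 6.3 -0.0 -6.3 0.000 49.6; 6.6 0.0 -6.1 0.000 49.6; 6.8 -0.0 -5.8 0.000 49.6; 7.1 -0.0 -5.5 0.000 49.6; 7.3 -0.0 -5.2 0.000 49.6
```

View pics/o36.png

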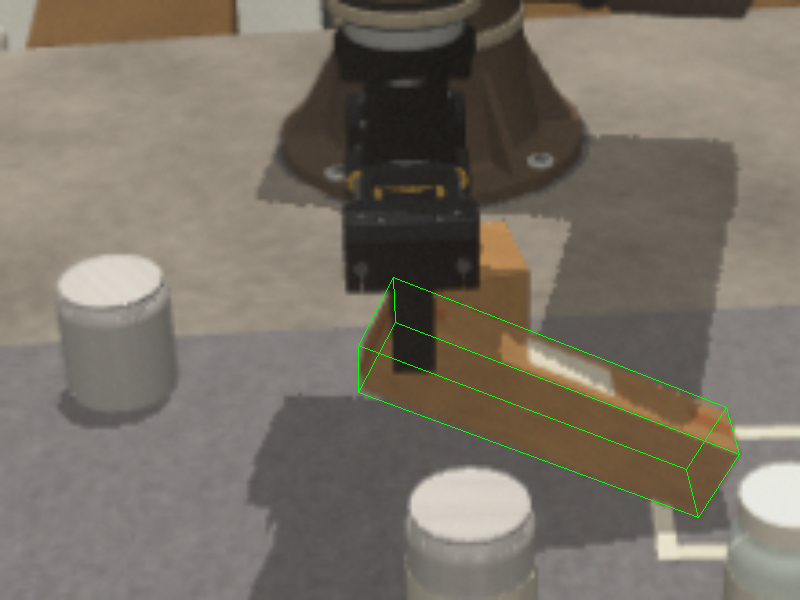

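Call:
send_rows(plan="3 1 0 0 49.8; 5.5 0.6 -5.5 0 49.8; 6 0.6 -6 0 49.8; 6.3 0.6 -6 0 49.8; 6.6 0.6 -5.8 0 49.8; 0 0 0 0 49.8")

```text
t: 31.6
eef_pos: [504.3, -21.6, 111.8]
tcp_rot: [3.093, 0.01, 1.519]
ft_force: [-0.0, -1.0, -2.9]
opening: 0.528
```

```bash
python3 - <<'E'
from chk4 import *
chk((514.3,117),np.radians(87.1),37,"o37.png")
E
```

```text
31.65 [504.3 -21.9 111.5] [3.093 0.01  1.519] F [-0.4  0.6 -1.6] M [-0.05  0.   -0.04] op 50.0
fit tilt 36.3 lift -0.7 P [514.5 120.4] cost 0.157
c in carton l 202.3 h 34.4 lat -3.0
R 205.2 phi 46.0 end phi 99.6
7.3 0.2 -6.8 -0.002 49.6; 6.8 0.0 -5.8 0.000 49.6; 7.1 -0.0 -5.5 0.000 49.6; 7.3 -0.0 -5.2 0.000 49.6; 7.5 0.0 -4.8 0.000 49.6; 7.7 -0.0 -4.5 0.000 49.6; 7.9 -0.0 -4.2 0.000 49.6; 8.1 0.0 -3.8 0.000 49.6
```

View pics/o37.png

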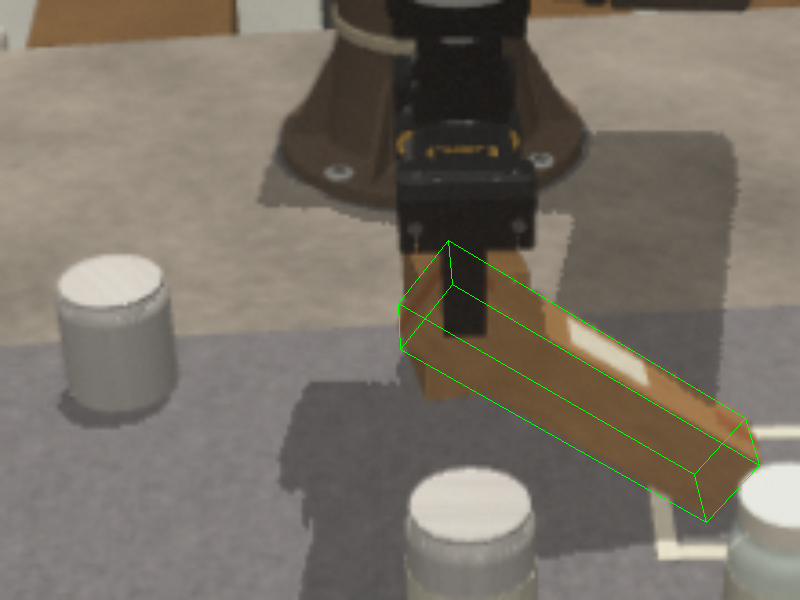

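Call:
send_rows(plan="6 0.4 -4.5 0 49.8; 7.2 0.4 -5.4 0 49.8; 7.5 0.4 -5.2 0 49.8; 7.7 0.4 -5 0 49.8; 7.9 0.4 -4.6 0 49.8; 0 0 0 0 49.8")

```text
t: 32.45
eef_pos: [506.8, 16.4, 137.5]
tcp_rot: [3.095, 0.011, 1.518]
ft_force: [0.6, 0.1, -2.3]
opening: 0.528
```

```bash
python3 - <<'E'
from chk4 import *
chk((514.3,121),np.radians(87.1),47,"o38.png",(140,70,360,235))
E
```

```text
32.5 [506.8  16.1 137.2] [3.095 0.011 1.518] F [ 0.9 -1.2 -2.2] M [-0.02 -0.26 -0.06] op 50.1
fit tilt 47.4 lift -2.0 P [514.4 123.8] cost 0.147
c in carton l 200.7 h 37.6 lat -2.2
R 204.2 phi 58.1 end phi 100.6
8.6 0.3 -5.2 -0.003 49.6; 7.9 0.0 -4.2 0.000 49.6; 8.0 0.0 -3.9 0.000 49.6; 8.2 0.0 -3.5 0.000 49.6; 8.3 -0.0 -3.1 0.000 49.6; 8.5 0.0 -2.8 0.000 49.6; 8.6 -0.0 -2.4 0.000 49.6; 8.7 -0.0 -2.0 0.000 49.6
```

View pics/o38.png

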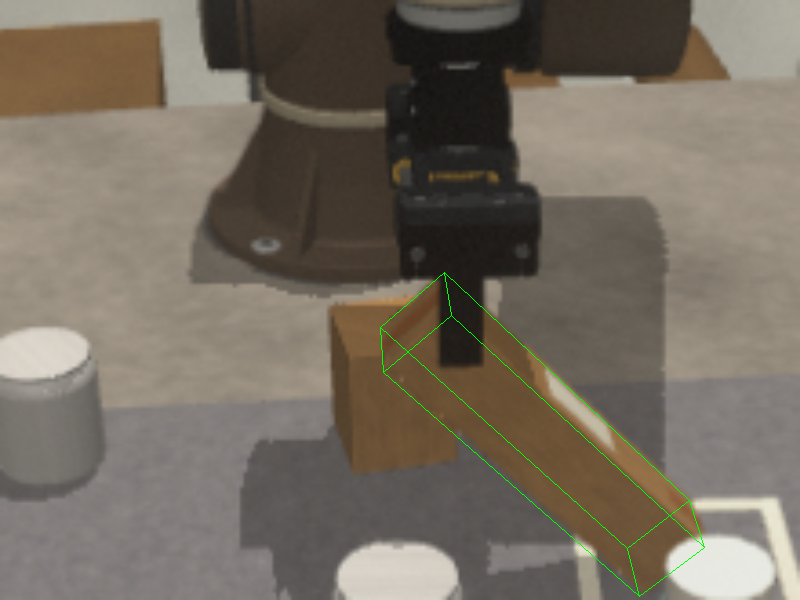

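Call:
send_rows(plan="7 0.3 -4 0 49.8; 8 0.3 -4.2 0 49.8; 8 0.3 -3.9 0 49.8; 8.2 0.3 -3.5 0 49.8; 8.3 0.3 -3.1 0 49.8; 0 0 0 0 49.8")

```text
t: 33.3
eef_pos: [508.6, 57.6, 156.3]
tcp_rot: [3.099, 0.012, 1.517]
ft_force: [-0.5, 0.0, 0.8]
opening: 0.523
```

```bash
python3 - <<'E'
from chk4 import *
chk((514.3,125),np.radians(87.1),58,"o39.png",(140,70,360,235))
E
```

```text
33.35 [508.6  57.3 156.1] [3.099 0.012 1.517] F [ 0.3 -0.5  0.4] M [-0.23  0.21  0.05] op 50.1
fit tilt 59.6 lift -1.9 P [514.3 125.1] cost 0.11
c in carton l 200.1 h 38.5 lat -2.3
R 203.8 phi 70.5 end phi 100.9
9.4 -0.0 -3.1 -0.004 49.6; 8.6 0.0 -2.4 0.000 49.6; 8.7 0.0 -2.0 0.000 49.6; 8.7 0.0 -1.7 0.000 49.6; 8.8 0.0 -1.3 0.000 49.6; 8.8 0.0 -0.9 0.000 49.6; 8.9 -0.0 -0.5 0.000 49.6; 8.9 -0.0 -0.1 0.000 49.6
```

View pics/o39.png

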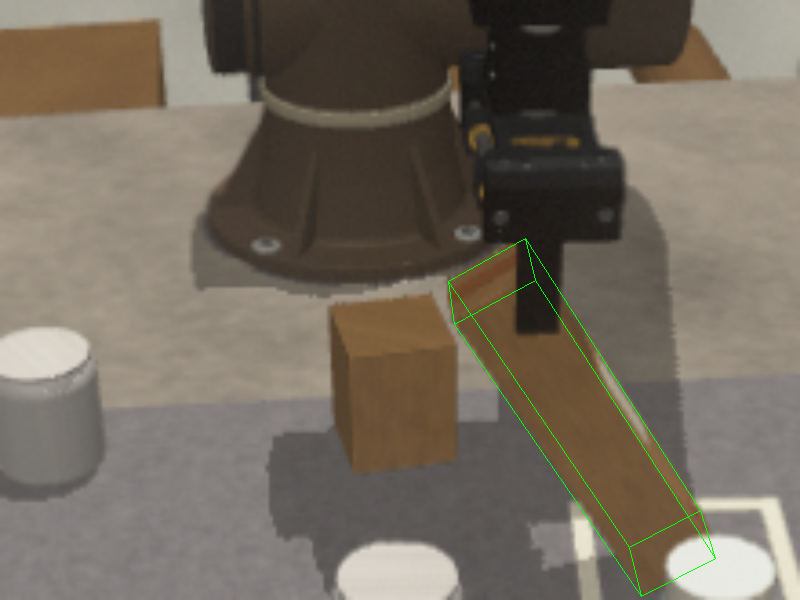

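Going well: 60° with the pivot edge at about y=125. Continuing with a slight press.

Call:
send_rows(plan="8 0.2 -2 0 49.8; 8.4 0.2 -2 0 49.8; 8.5 0.2 -1.8 0 49.8; 8.5 0.2 -1.4 0 49.8; 8.5 0.2 -1 0 49.8; 0 0 0 0 49.8")

```text
t: 34.15
eef_pos: [511.7, 99.6, 165.3]
tcp_rot: [3.099, 0.014, 1.514]
ft_force: [-1.2, -2.4, 3.2]
opening: 0.527
```

```bash
python3 - <<'E'
from chk4 import *
chk((514.3,126),np.radians(87.1),72,"o40.png",(160,70,380,235))
E
```

```text
34.2 [511.7  99.3 165.2] [3.099 0.014 1.514] F [-0.7 -1.4  3.5] M [-0.45  0.55 -0.01] op 49.7
fit tilt 70.6 lift -1.4 P [514.3 125.8] cost 0.128
c in carton l 198.7 h 41.6 lat -1.3
R 203.0 phi 82.5 end phi 101.8
9.6 -0.1 -1.1 -0.007 49.6; 8.8 0.0 -0.6 0.000 49.6; 8.9 -0.0 -0.2 0.000 49.6; 8.9 -0.0 0.2 0.000 49.6; 8.8 -0.0 0.6 0.000 49.6; 8.8 0.0 1.0 0.000 49.6; 8.8 0.0 1.3 0.000 49.6; 8.7 -0.0 1.7 0.000 49.6
```

View pics/o40.png

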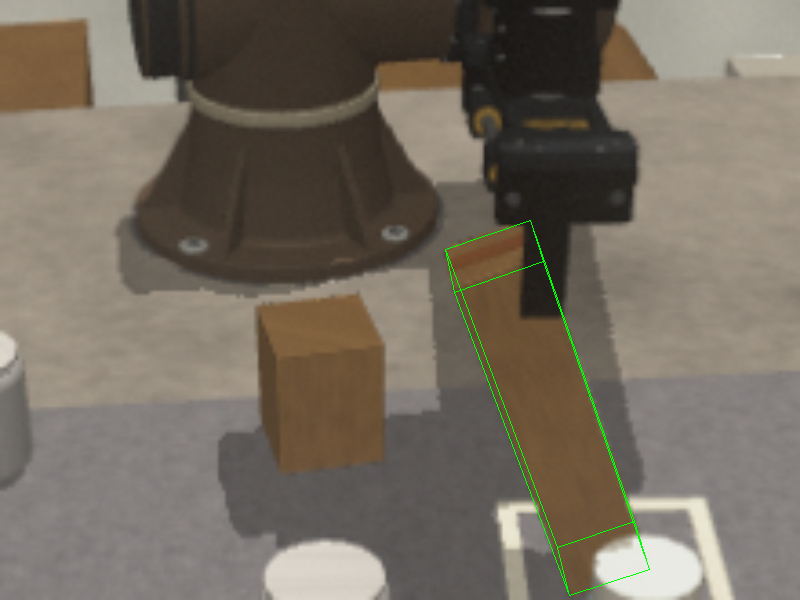

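Call:
send_rows(plan="7.5 0.2 -0.5 0 49.8; 8 0.2 0 0 49.8; 8 0.1 0.3 0 49.8; 8 0.1 0.7 0 49.8; 8 0.1 1 0 49.8; 0 0 0.5 0 49.8")

```text
t: 35.0
eef_pos: [515.7, 137.9, 166.0]
tcp_rot: [3.097, 0.013, 1.51]
ft_force: [-3.2, 0.4, 9.5]
opening: 0.524
```

```bash
python3 - <<'E'
from chk4 import *
chk((514.3,126),np.radians(87.1),82,"o41.png",(160,70,380,235))
E
```

```text
35.05 [515.7 137.7 166. ] [3.097 0.013 1.51 ] F [-2.1 -0.9 10.2] M [-0.33  1.2   0.02] op 50.3
fit tilt 79.0 lift -1.0 P [514.4 128.6] cost 0.127
c in carton l 196.6 h 47.5 lat 0.8
R 202.2 phi 92.6 end phi 103.6
9.2 -0.1 0.6 -0.011 49.6; 8.8 -0.0 1.0 0.000 49.6; 8.7 0.0 1.4 0.000 49.6; 8.7 -0.0 1.7 0.000 49.6; 8.6 0.0 2.1 0.000 49.6; 8.5 -0.0 2.5 0.000 49.6; 8.3 -0.0 2.8 0.000 49.6; 8.2 0.0 3.2 0.000 49.6
```

View pics/o41.png

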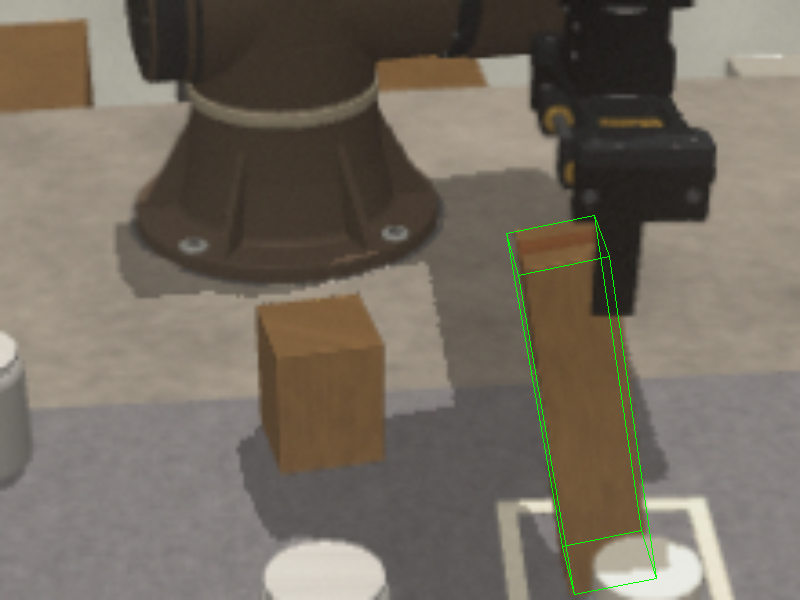

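Call:
send_rows(plan="6.5 0 0.3 0 49.6; 6.5 0 0.8 0 49.6; 6.5 0 1.2 0 49.6; 6 0 1.5 0 49.6; 0 0 0.5 0 49.6")

```text
t: 35.75
eef_pos: [517.0, 163.9, 163.1]
tcp_rot: [3.098, 0.012, 1.506]
ft_force: [-3.0, 0.7, 9.0]
opening: 0.522
```

```bash
python3 - <<'E'
from chk4 import *
chk((514.3,128),np.radians(87.1),88,"o42.png",(160,70,380,235))
q=eyes.read_camera("wrist"); save(q,"w42.png")
E
```

```text
35.8 [517.  163.8 163.1] [3.098 0.012 1.506] F [-3.5  1.6 10.6] M [-0.22  1.19 -0.05] op 49.9
fit tilt 87.3 lift -2.6 P [514.2 126.3] cost 0.105
c in carton l 197.1 h 47.0 lat 0.9
R 202.6 phi 100.7 end phi 103.4
9.0 -0.1 1.9 -0.015 49.6; 8.6 0.0 2.2 0.000 49.6; 8.5 -0.0 2.6 0.000 49.6; 8.3 0.0 2.9 0.000 49.6; 8.2 -0.0 3.3 0.000 49.6; 8.0 0.0 3.7 0.000 49.6; 7.9 -0.0 4.0 0.000 49.6; 7.7 0.0 4.3 0.000 49.6
```

View pics/o42.png

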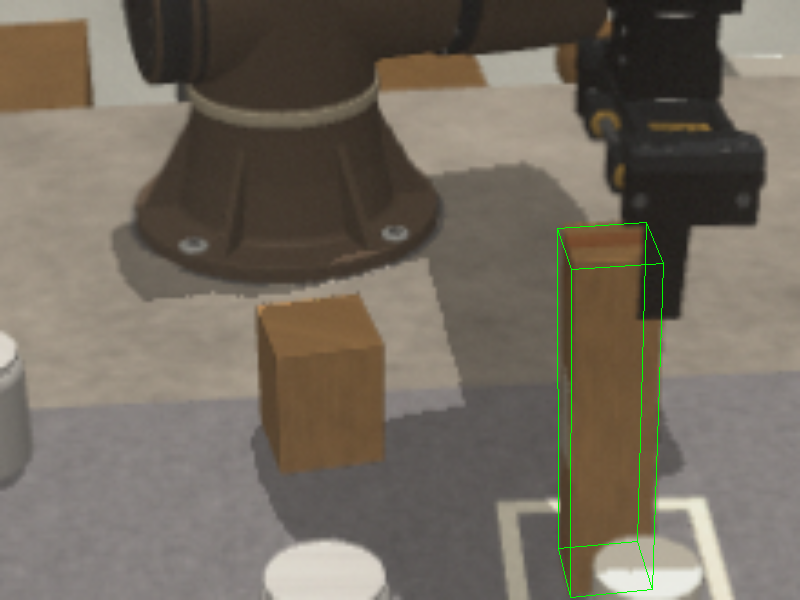

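View pics/w42.png

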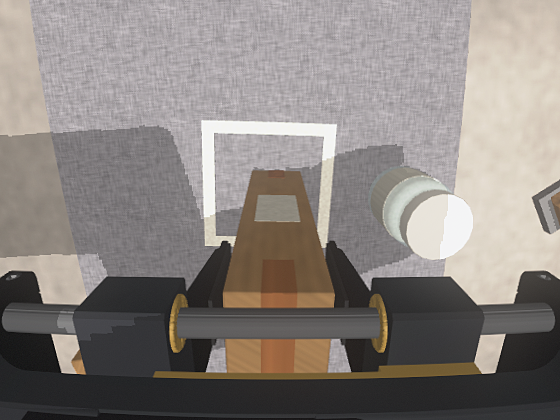

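Call:
send_rows(plan="4 0 0.5 0 49.6; 3 0 0.3 0 49.6; 0 0 0 0 49.6; 0 0 0 0 49.6")

```text
t: 36.45
eef_pos: [516.9, 170.9, 162.0]
tcp_rot: [3.099, 0.012, 1.504]
ft_force: [-1.8, 0.2, 4.4]
opening: 0.523
```

```bash
python3 - <<'E'
from chk4 import *
chk((514.3,128),np.radians(87.1),89,"o43.png",(160,70,380,235))
E
```

```text
36.5 [516.9 170.9 162. ] [3.099 0.011 1.504] F [-2.1 -1.7  4.6] M [-0.46  0.86 -0.05] op 49.8
fit tilt 88.4 lift -0.6 P [514.3 127.8] cost 0.101
c in carton l 196.7 h 48.8 lat 0.5
R 202.7 phi 102.3 end phi 103.9
8.7 -0.2 2.1 -0.016 49.6; 8.5 0.0 2.4 0.000 49.6; 8.4 -0.0 2.8 0.000 49.6; 8.3 0.0 3.2 0.000 49.6; 8.1 0.0 3.5 0.000 49.6; 7.9 -0.0 3.9 0.000 49.6; 7.8 -0.0 4.2 0.000 49.6; 7.6 0.0 4.6 0.000 49.6
```

View pics/o43.png

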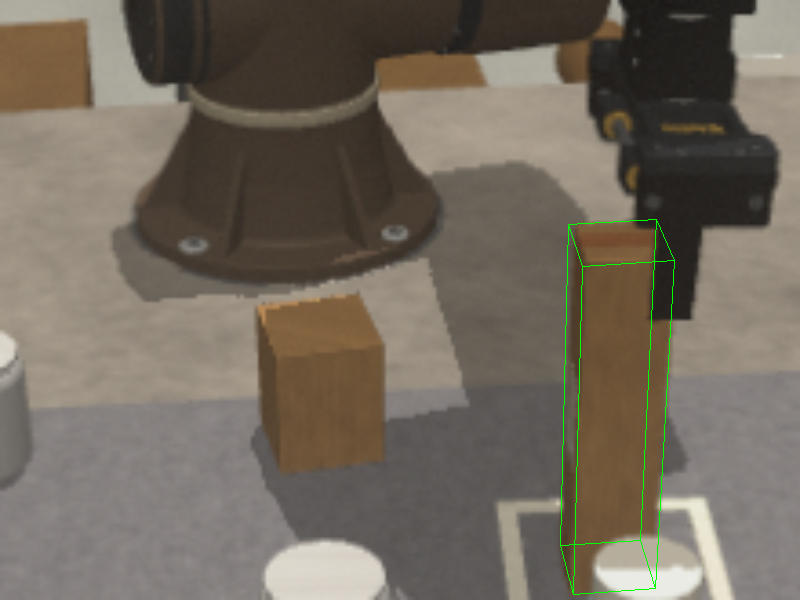

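Essentially upright (the fit reads about 1° low, as it did before). I'll release gently.

Call:
send_rows(plan="0 0 0 0 50.5; 0 0 0 0 52; 0 0 0 0 55; 0 0 0 0 60; 0 0 0 0 68; 0 0 0 0 75; 0 0 0 0 75")

```text
t: 37.4
eef_pos: [517.9, 170.9, 161.3]
tcp_rot: [3.098, 0.011, 1.503]
ft_force: [-0.6, 0.2, -0.3]
opening: 0.777
```

```bash
python3 - <<'E'
from chk4 import *
q=eyes.read_camera("wrist"); save(q,"w44.png"); p=eyes.read_camera("scene"); save(p,"s44.png"); rep()
E
```

```text
37.5 [517.9 170.9 161.3] [3.098 0.011 1.503] F [ 1.  0. -0.] M [-0.08  0.04  0.03] op 74.4
```

View pics/w44.png

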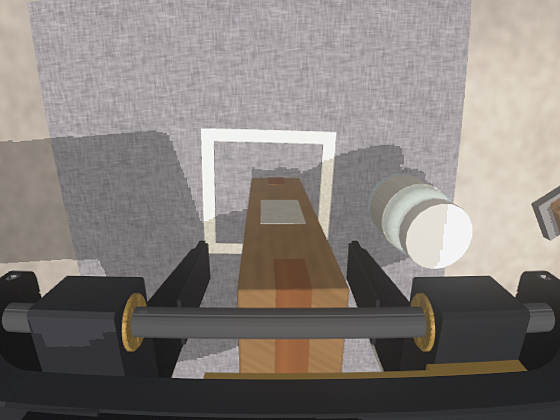

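View pics/s44.png

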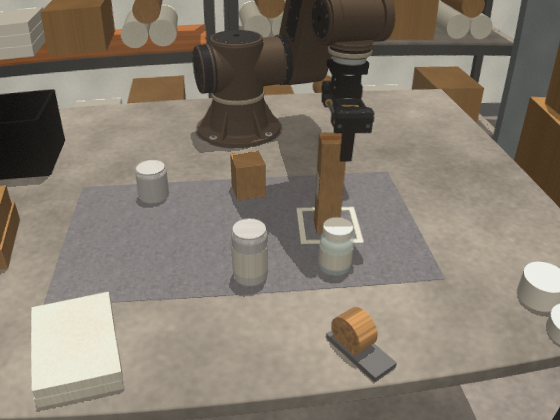

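The carton stands free, but the right finger is only about 1–2 mm from its side. I'll open fully, centre the gripper, then go straight up.

Call:
send_rows(plan="0 0 0 0 95; 0 0 0 0 95; 0 4 0 0 95; 0 1 0 0 95; 0 0 -15 0 95; 0 0.5 -25 0 95; 0 0.5 -40 0 95; 0 0 -40 0 95")

```text
t: 38.3
eef_pos: [517.8, 171.5, 279.9]
tcp_rot: [3.108, 0.014, 1.503]
ft_force: [0.1, -0.0, -0.5]
opening: 0.998
```

Call:
send_rows(plan="-30 0 -15 0 95; -45 0 0 0 95; -45 0 0 0 95; -45 0 0 0 95; 0 0 0 0 95; 0 0 0 0 95")

```text
t: 38.9
eef_pos: [507.9, 2.1, 304.3]
tcp_rot: [3.097, 0.012, 1.505]
ft_force: [-0.9, 0.1, 0.4]
opening: 1.002
```

```bash
python3 - <<'E'
from chk4 import *
q=eyes.read_camera("wrist"); save(q,"w45.png"); p=eyes.read_camera("scene"); save(p,"s45.png"); t=eyes.read_camera("top"); save(t,"t45.png"); rep()
E
```

```text
39.05 [508.    3.6 304.1] [3.097 0.012 1.508] F [0.5 1.  0.2] M [-0.13  0.11  0.02] op 95.3
```

View pics/w45.png

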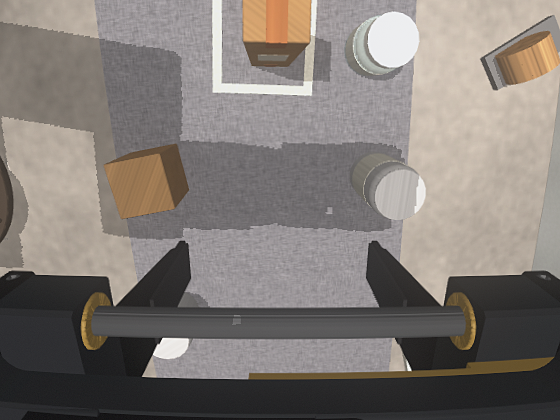

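View pics/t45.png

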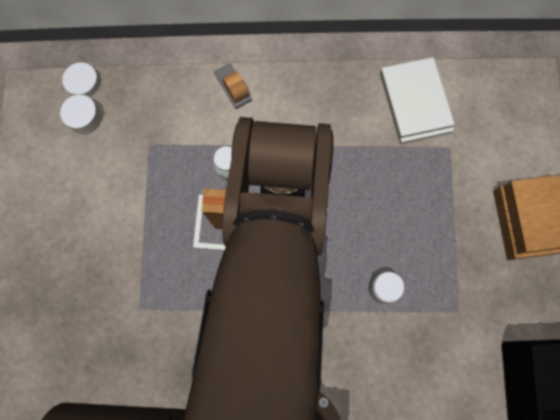

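View pics/s45.png

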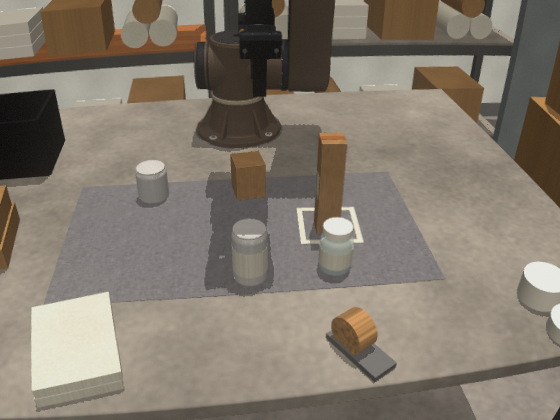

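Wrist view: the carton base's near edge is at row 67, columns 252–300, inside the tape (near inner edge at row 84, side inner edges at about 222 and 309). I'll measure the margins.

```bash
python3 - <<'E'
from chk4 import *
eyes.read_camera("wrist"); q=eyes.read_camera("wrist"); p=eyes.read_camera("scene"); print(rep()["t"])
print("base near edge",[at_z(q,*u,0).round(1) for u in[(252,67),(300,67)]])
print("tape near outer",[at_z(q,*u,0).round(1) for u in[(213,92.5),(311.5,96)]],"inner near",[at_z(q,*u,0).round(1) for u in[(222,83),(304,86)]])
print("top near edge",[at_z(q,*u,220).round(1) for u in[(243,43),(312,41)]])
im=cv2.resize(cv2.cvtColor(q["image"][0:110,190:340],cv2.COLOR_RGB2BGR),None,fx=5,fy=5); cv2.imwrite("pics/w46.png",im)
# fit standing pose by scene with yaw, lateral
m=cm(p); m,ok=unocc(p,m)
def W(v):
    u=np.array([np.cos(v[2]),np.sin(v[2])]);n=np.array([-u[1],u[0]])
    return [[*(np.array(v[:2])+u*a+n*b),z] for a in(-25,25) for b in(-25,25) for z in(0,220)]
def cost(v):
    k=pmask(p,W(v)); return 1-(k&m&ok).sum()/((k|m)&ok).sum()
r=minimize(cost,[514,152,1.5],method="Nelder-Mead",options=dict(initial_simplex=[[514,152,1.5],[524,152,1.5],[514,162,1.5],[514,152,1.65]],xatol=.05,fatol=1e-5))
print("scene fit",r.x.round(2),r.fun)
im=cv2.resize(cv2.cvtColor(p["image"][120:260,270:390],cv2.COLOR_RGB2BGR),None,fx=4.2,fy=4.2); cv2.imwrite("pics/s46.png",im)
E
```

```text
39.2 [507.9   3.8 304.1] [3.097 0.012 1.508] F [-0.3  0.5  0.4] M [-0.06  0.04 -0.06] op 95.0
39.2
base near edge [array([495. , 124.8,   0. ]), array([559. , 121.1,   0. ])]
tape near outer [array([439.8,  95.5,   0. ]), array([573.1,  82.5,   0. ])] inner near [array([453.2, 107. ,   0. ]), array([563.3,  96.2,  -0. ])]
top near edge [array([494.3, 125.5, 220. ]), array([544.9, 124.1, 220. ])]
scene fit [519.47 149.84   1.43] 0.019323671497584516
```

View pics/w46.png

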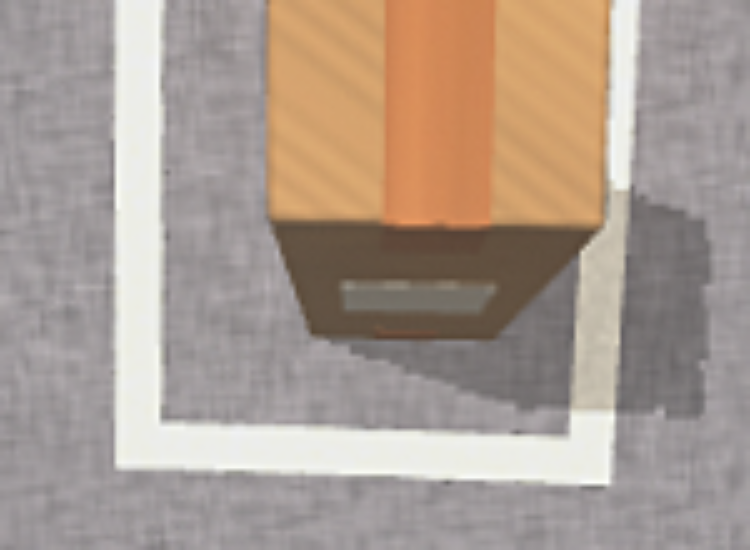

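View pics/s46.png

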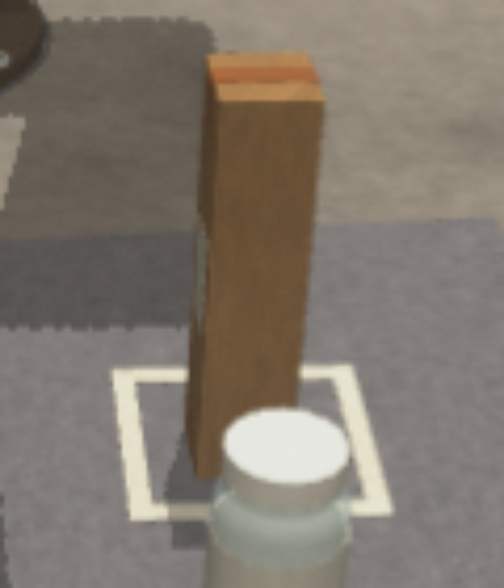

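```bash
python3 - <<'E'
from h import *
p=eyes.read_camera("scene")
for n,z in [("tin_tall",0),("tin_short",0),("jar",0),("napkins",0)]:
    print(n,[(np.round(b["bbox"]).tolist()) for b in boxes_of(n,p)[:1]])
print(env.state()["t"]); print(job_done())
E
```

```text
tin_tall [[231.0, 217.0, 39.0, 68.0]]
tin_short [[135.0, 160.0, 34.0, 45.0]]
jar [[321.0, 216.0, 30.0, 61.0]]
napkins [[229.0, 149.0, 36.0, 52.0]]
39.65
the job is handed in; nothing more can be done
None
```

The carton was walked end over end in the asked order and now stands free inside the square. However, the "one end on the bench" and "no dragging" conditions were broken part-way. I handed in at 39.65 s.

**Last checks**
- **Position:** the wrist camera puts the base about 20 mm inside the tape on the two nearest sides, and 35–40 mm on the others.
- **Angle:** the sides are within about 4° of the tape. The two estimates disagree slightly: 82° from the scene camera and about 88° from the wrist camera, against 84° for the tape.
- **Bystanders:** the tins, jar and small box are where they started, to within a few pixels in the scene camera.
- **Robot:** the gripper is clear of everything, and the highest force I saw reported was about 28 N.

**What went wrong on the way**
- **First pivot:** the lower end came off the bench by about 17 mm for a moment, because the grip was too stiff to let the carton turn. I put it back down at once. The pivot edge also crept by 10–15 mm in places.
- **First stand:** the first two tries at tipping it over carried it upright instead of turning it. The first took it about 40 mm forward, 2–4 mm off the bench, so I took it back about 65 mm, which was also carried or slid rather than pivoted. The second took it another 15 mm forward, and I took it partly back. It then tipped over properly with a fingertip hold and a light press.
- **Laying down:** the pivot edge slid back about 15 mm, and the raised end dropped the last few millimetres when I released it.
- **Last pivot:** I deliberately slid the pivot edge about 20 mm forward to bring the carton nearer the middle of the square.

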